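Stone the fixture, wring up the packers, set the bracket

TASK

Pack up the shelf bracket for tacking to the post: first stone the fixture's ground face in one stroke from its free end up to the post, with about 10 N of steady hand pressure, and put the stone back on its pad. Then wring all the packers laid out into one pile on that face, thickest first: lay each one flat on what is below but some 30 mm short of the post, and slide it home without lifting it, until it is hard against the post with its sides in line. Last, set the bracket upright on the pile, in line with it, with its heel hard against the post; leave the can, hammer and magnet alone.

Things in the scene. Friction and masses are not known exactly. Their poses are not given: they have to be found in the camera images.
- fixture: weld fixture, fixed to the bench: a ground steel base plate 260 x 80 x 15 mm, on whose +x end stands a square steel post, 60 x 60 mm, top 105 mm above the bench. Origin: centre of the plate's underside; x along the plate towards the post, z up. The bare ground face runs from x = -130 mm (free end) to the post's face at x = +60 mm; the post fills x = 60 to 120 mm, y = -30 to 30 mm
- seat (a point): point on the top face of the fixture's base plate, 50 mm before the post's face, on the plate's centre line: directly above it lies the underside centre of a packer (or of the bracket) that is home against the post. Axes as the fixture's: x towards the post, z up
- pack_thick: the thickest of up to three ground steel packers, 100 x 40 x 30 mm, lying flat; may be absent. Origin: centre of the underside; x along its length, y across its 40 mm width, z up. The two ends are alike. It weighs under 1 kg and clings only by weight and friction
- pack_mid: the middle one of up to three ground steel packers, 100 x 40 x 20 mm, lying flat; may be absent. Origin: centre of the underside; x along its length, y across its 40 mm width, z up. The two ends are alike. It weighs under 1 kg and clings only by weight and friction
- pack_thin: the thinnest of up to three ground steel packers, 100 x 40 x 12 mm, lying flat; may be absent. Origin: centre of the underside; x along its length, y across its 40 mm width, z up. The two ends are alike. It weighs under 1 kg and clings only by weight and friction
- bracket: steel shelf bracket, 0.6 kg: flat plate 100 x 60 x 8 mm with an upright rib 10 mm thick along its centre line on top, which is 16 mm high from x = -40 mm and 44 mm high (up to 52 mm over the underside) from x = -14 to +50 mm: a handy grip, across y. Origin: centre of the underside; x along the rib towards its high end, the heel, which goes against the post; its balance point is at x = +5 mm
- bracket_heel (a point): middle of the lower edge of the bracket's heel end (x = +50 mm in the bracket's frame)
- stone: flat hand stone, 0.3 kg: grey block 80 x 40 x 14 mm with a wooden bar handle on top, 70 mm long along x, 20 mm wide, its top 44 mm above the underside. Origin: centre of the underside; x along its length, z up; both ends alike
- pad: black rubber pad 130 x 85 x 6 mm on the bench (fixed), where the stone lies and belongs. Origin: centre of the underside; x along its length
- spray_can: bystander: white spray can, 66 mm across, 190 mm high, standing. Origin: centre of the underside
- hammer: bystander: hammer lying on the bench
- magnet: bystander: flat red welding magnet, 90 x 90 x 20 mm, lying on the bench
Not all that is in view belongs to the job. What is shaped like the bracket but black or red is not meant. Leave any brown or purple look-alike of the pack_thin alone.

How it is judged:
By the outcome, as a careful person would: the job done as asked, in the order asked, and still so for the second after the job is handed in, with the robot touching nothing.
Of pack_thick, pack_mid, pack_thin only 2 to 3 are there at a start; the rules pass over those that are not, and their reading is None.
At some moment in a run one of bracket, stone may be knocked a few centimetres aside while the robot is not near it.
Once in a run the grip may slacken for a moment while it holds something.
It also fails if it takes over 210 s, if anything falls off the work surface, if the arm or the gripper's body presses on something with over 40 N, if the wrist force passes 120 N, or if a joint passes its speed limit or range.

ROBOT

A 6-joint arm with a two-finger parallel gripper is mounted at the origin on the work surface. World frame = base frame: x ahead of the robot, y to its left, z up, the work surface at z = 0. Lengths are in m, angles in degrees, forces in N, time in s.
With the tool pointing down it reaches from about 0.425 to 1.125 m from the base axis. Payload 14.9 kg.
Tool frame: the origin (TCP) lies at the very end of the fingers, on their centre line; the grasp point (between the pads) lies 19 mm behind it; z points along the fingers, x is the direction in which the jaws open and shut, and the axes are right-handed (so a half turn about z gives the same grasp; the last joint's range is limited). The gripper opens to 91 mm and grips with 3 to 60 N. Pads are 32 mm wide; open, the fingers measure 118 mm over their backs; the gripper's body (76 mm by 178 mm) begins 60 mm behind the grasp point.
Start: joints at [-67.913, 21.709, 99.362, -0, 58.929, -1.908], TCP at [0.285, -0.64, 0.214] pointing down, gripper open.
Joint ranges: [-158.91, 158.91], [-42.39, 125.64], [0.06, 152.35], [-60.88, 240.88], [17.5, 164.5], [-176.32, 176.32]. Speed limits (degrees/s): [108.29, 108.29, 136.94, 180, 180, 180].

INTERFACE

Orientations are given as a 3x3 rotation matrix whose columns are the frame's x, y, z axes.
In Python, from rig import ctrl gives the robot as it stands. The module is installed in compiled form; this text tells all that it offers.
- The arm moves only by the tool send_rows, never from a script. Its argument "targets" is a list of rows, each a list of 2 entries, a list of its own where there are three numbers: the shift along the world's x, y, z as a fraction of full scale, then the turn, a rotation vector about the world's x, y, z as a fraction of full scale. A call has 1 to 12 rows; each row shifts and turns the commanded pose from where the row before left it; what a row does not reach is not made up. Full scale, the value 1, is 0.5 m for a shift and 45 degrees for a turn. A row lasts 1/12 s, in which the tool goes at most 41.7 mm and 7.16 degrees, less where a joint would pass 70% of its speed; a pose out of reach is approached as far as the arm can. A call with a number of a shift or a turn outside -1 to 1 is refused whole. A call with a gripper value outside its range is refused whole. "grip" is the closure, from 0 (fully open) to 1 (shut), set as the call begins (left out, the last holds). The fingers move at their own pace and stop on an object; "grip_force" is the grip in N (left out, the last holds). Time passes only in rows, so rows that do not move let the fingers close. It gives the time, the measured TCP pose, the force and the opening at its end, in the units of the state.
- ctrl.get_obs(): the state, without advancing time (a new reading comes with each control period).
- ctrl.grab_frame(name): name is "scene" or "top"; returns the picture (480x640x3 uint8, red, green, blue); there is no depth.
- ctrl.camera_info(name): a dict with "vfov" (degrees; the focal length in pixels is half the picture's height over the tangent of half this angle, whatever the lens; pixels are square), "cx", "cy" (the principal point, pixels), "k1" (the pictures are not rectified: a ray, as slopes to the right and down, at radius r is drawn at 1 + k1 r^2 times it, then the intrinsics apply), "position" and "orientation" of the camera in the world. Camera axes: x right, y down, z forward; pixel columns grow to the right and rows downward; lengths in m; the calibration is good to about 2 mm. A picture is of the moment at which its call begins. camera_info takes no time and is no camera call.
- ctrl.job_done(): hands the job in, once; it reports no verdict.
The state is a dict: "clock": time; "joint_positions": joint angles; "joint_vel": joint speeds; "tau": joint torques, N m; "eef_pos": TCP position; "eef_rot": TCP orientation; "ft_force": force on the tool from outside, world axes, zero at the start; "torque": the same for the moment, N m; "grip_width": opening from 0.0 (shut) to 1.0 (fully open).
Only numpy, scipy, OpenCV 4.12 (cv2) and the standard library are available. Lean on these libraries where they do the work, as an engineer would, in place of code of your own. Each camera call takes 0.05 s, during which the arm holds its last target. There are 200 camera calls.

## Working session

There is one attempt and no reset: what is moved stays moved. The work goes in short steps, Python scripts to look and compute and a tool call to move; the robot and the scene stay as the last step left them, time stands still between calls to the robot, and variables do not carry over. Pictures are saved under pics/ and viewed, about 12 in all and at most 16, crops included, and the job is handed in when it is done.

Besides the shell and the picture viewer there is one more tool, called after "Request:" as name(argument=value, ...) on one line, values as JSON. send_rows: Moves the arm, as the interface text tells. Its arguments: {"type":"object","properties":{"targets":{"type":"array"},"grip":{"type":"number"},"grip_force":{"type":"number"}},"required":["targets"]}

```bash
mkdir -p pics; ls
python3 - <<'E'
from rig import ctrl
import cv2
for n in("scene","top"):
    print(n,ctrl.camera_info(n)); cv2.imwrite(f"pics/{n}0.png",ctrl.grab_frame(n)[:,:,::-1])
print(ctrl.get_obs())
E
```

```text
pics
scene {'vfov': 44.23890593028975, 'cx': 317.4015761647839, 'cy': 238.67351812168945, 'k1': -0.17176447999646557, 'position': array([1.52666753, 0.43092579, 1.01322   ]), 'orientation': array([[-0.44610571,  0.5922509 , -0.67099074],
       [ 0.89492809,  0.30328828, -0.32729181],
       [ 0.00966476, -0.7464952 , -0.6653206 ]])}
top {'vfov': 44.459269962854094, 'cx': 313.91307964645716, 'cy': 235.19658131737634, 'k1': -0.0045099436334188475, 'position': array([ 0.40958751, -0.05415681,  1.17449993]), 'orientation': array([[ 0.01472999, -0.99553018,  0.09328815],
       [-0.99988413, -0.01502392, -0.0024492 ],
       [ 0.00383981, -0.09324126, -0.99563614]])}
{'clock': 0.1, 'joint_positions': array([-6.79112732e+01,  2.17356472e+01,  9.93913276e+01, -1.06935774e-03,
        5.89281951e+01, -1.90745271e+00]), 'joint_vel': array([-0.04313887, -0.03872421, -0.11906441,  0.10081138,  0.01288394,
       -0.04184602]), 'tau': array([ 4.61073705e-04, -7.65030313e+01, -4.35292804e+01,  6.52260287e-02,
        3.98684700e-02,  2.35324489e-05]), 'eef_pos': array([ 0.28453985, -0.63918313,  0.21336026]), 'eef_rot': array([[ 4.06684353e-01, -9.13568659e-01, -3.76901910e-04],
       [-9.13568229e-01, -4.06684528e-01,  8.86210555e-04],
       [-9.62894364e-04, -1.60823558e-05, -9.99999536e-01]]), 'ft_force': array([-0.42903255, -0.45283247,  0.37736282]), 'torque': array([ 0.06073037, -0.00851398, -0.00364807]), 'grip_width': 1.0071441274271882}
```

View pics/scene0.png

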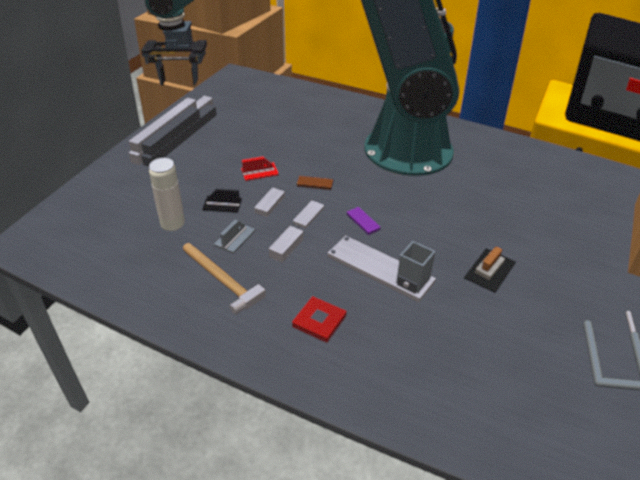

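View pics/top0.png

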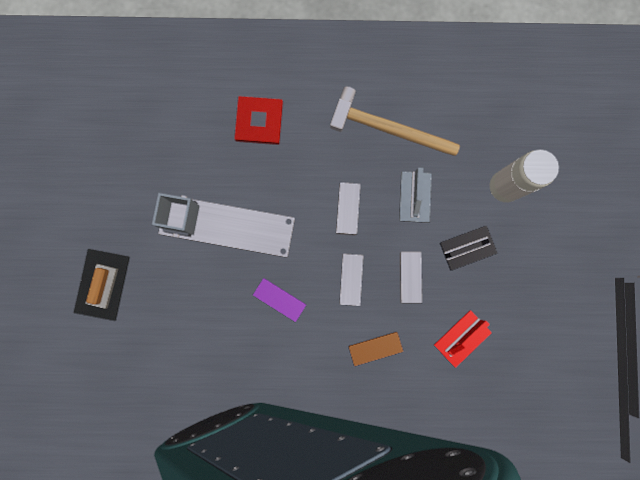

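```bash
cat > h.py <<'E'
import numpy as np,cv2
from rig import ctrl
CI={}
def cam(n):
    if n not in CI:
        c=ctrl.camera_info(n); CI[n]=(240/np.tan(np.radians(c['vfov']/2)),c['cx'],c['cy'],c['k1'],np.array(c['position']),np.array(c['orientation']))
    return CI[n]
def proj(n,P):
    f,cx,cy,k,p,R=cam(n); q=(np.atleast_2d(P)-p)@R; s=q[:,:2]/q[:,2:]
    s=s*(1+k*(s**2).sum(1,keepdims=True)); return s*f+[cx,cy]
def ray(n,uv):
    f,cx,cy,k,p,R=cam(n); d=(np.atleast_2d(uv)-[cx,cy])/f; s=d.copy()
    for _ in range(20): s=d/(1+k*(s**2).sum(1,keepdims=True))
    return p,np.c_[s,np.ones(len(s))]@R.T
def at(n,uv,z):
    p,d=ray(n,uv); return p+d*((z-p[2])/d[:,2])[:,None]
def tri(a,b):
    "scene uv a, top uv b -> point, gap"
    p,d=ray('scene',a);q,e=ray('top',b);d=d[0];e=e[0]
    t=np.linalg.lstsq(np.c_[d,-e],q-p,rcond=None)[0]
    A=p+d*t[0];B=q+e*t[1]; return (A+B)/2,np.linalg.norm(A-B)
def st():
    o=ctrl.get_obs(); print('t%.2f'%o['clock'],'p',np.round(o['eef_pos'],4),'x',np.round(o['eef_rot'][:,0],3),'z',np.round(o['eef_rot'][:,2],3),'F',np.round(o['ft_force'],1),'M',np.round(o['torque'],2),'w%.1f'%(o['grip_width']*91))
def shot(n):
    return ctrl.grab_frame(n)[:,:,::-1].copy()
E
python3 - <<'E'
from h import *
T=cv2.imread('pics/top0.png');S=cv2.imread('pics/scene0.png')
for n,im in(('top',T),('scene',S)):
    hsv=cv2.cvtColor(im,cv2.COLOR_BGR2HSV)
    m=((hsv[...,2]>140)&(hsv[...,1]<60)).astype(np.uint8)*255
    for c in cv2.findContours(m,0,2)[0]:
        if 60<cv2.contourArea(c)<8000:
            r=cv2.minAreaRect(c); g=np.round(cv2.boxPoints(r),1).tolist()
            print(n,np.round(r[0],1),np.round(r[1],1),round(r[2],1),cv2.contourArea(c),g)
c=cv2.resize(T[150:330,70:450],None,fx=2.1,fy=2.1,interpolation=2);cv2.imwrite('pics/a.png',c)
c=cv2.resize(S[180:300,205:525],None,fx=2.5,fy=2.5,interpolation=2);cv2.imwrite('pics/b.png',c)
E
```

```text
top [462.  334.5] [ 2.1 46. ] 45.0 66.0 [[445.0, 350.0], [477.5, 317.5], [479.0, 319.0], [446.5, 351.5]]
top [100.5 286.1] [19.9 40.7] 14.0 197.0 [[85.9000015258789, 303.5], [95.80000305175781, 263.8999938964844], [115.0999984741211, 268.79998779296875], [105.19999694824219, 308.29998779296875]]
top [351.3 279.3] [20.7 51.1] 3.7 977.5 [[339.29998779296875, 304.1000061035156], [342.6000061035156, 253.10000610351562], [363.20001220703125, 254.5], [359.8999938964844, 305.3999938964844]]
top [411. 277.] [20. 50.] 0.0 995.0 [[401.0, 302.0], [401.0, 252.0], [421.0, 252.0], [421.0, 302.0]]
top [226.2 225.2] [131.3  40.5] 10.2 3824.5 [[158.0, 233.5], [165.1999969482422, 193.6999969482422], [294.3999938964844, 217.0], [287.20001220703125, 256.79998779296875]]
top [170.8 210.2] [32.2 34.5] 11.3 979.5 [[151.60000610351562, 223.89999389648438], [158.39999389648438, 190.10000610351562], [189.89999389648438, 196.39999389648438], [183.1999969482422, 230.1999969482422]]
top [348.1 207.8] [20.6 50.6] 4.2 972.5 [[335.8999938964844, 232.3000030517578], [339.6000061035156, 181.8000030517578], [360.20001
[... 2119 characters left out ...]
]
scene [161. 167.] [18. 24.] 90.0 363.0 [[149.0, 158.0], [173.0, 158.0], [173.0, 176.0], [149.0, 176.0]]
scene [161.9 120. ] [ 7.8 76.6] 53.1 497.0 [[128.89999389648438, 139.8000030517578], [190.1999969482422, 93.9000015258789], [194.8000030517578, 100.0999984741211], [133.60000610351562, 146.10000610351562]]
scene [202.3 100.4] [ 7.2 16.4] 52.1 85.5 [[193.60000610351562, 102.5999984741211], [206.60000610351562, 92.5999984741211], [211.0, 98.19999694824219], [198.0, 108.30000305175781]]
scene [137.5  98.1] [54.2  9.3] 87.4 156.5 [[131.60000610351562, 71.19999694824219], [140.89999389648438, 70.80000305175781], [143.39999389648438, 124.9000015258789], [134.10000610351562, 125.4000015258789]]
```

View pics/a.png

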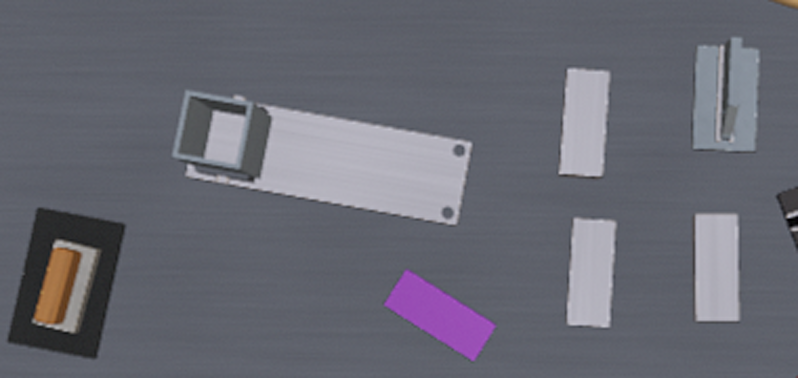

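View pics/b.png

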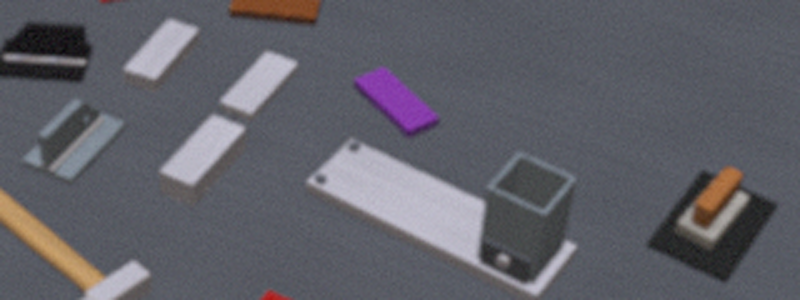

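```bash
cat > seg.py <<'E'
from h import *
def contours(im,lo,box,K=4):
    "contours (full-image pixel coords) of bright grey within box x0,y0,x1,y1"
    x0,y0,x1,y1=box; g=im[y0:y1,x0:x1].astype(np.float32).min(2)
    G=cv2.resize(g,None,fx=K,fy=K,interpolation=cv2.INTER_CUBIC)
    cs=cv2.findContours((G>lo).astype(np.uint8),0,cv2.CHAIN_APPROX_NONE)[0]
    c=max(cs,key=cv2.contourArea)[:,0].astype(float)
    return (c+.5)/K-.5+[x0,y0]
def rect(n,c,z):
    w=at(n,c,z)[:,:2]; r=cv2.minAreaRect((w*1000).astype(np.float32)); return w,r
E
python3 - <<'E'
from seg import *
T=cv2.imread('pics/top0.png');S=cv2.imread('pics/scene0.png')
P={'A':((348,208),(285.5,239.5)),'B':((351.3,279.3),(308.1,212.6)),'C':((411,277),(269.2,199.2))}
for k,(t,s) in P.items():
    p,g=tri(s,t); print(k,'tri',np.round(p*1000,1),'gap',round(g*1000,1))
    x,y=map(int,t); c=contours(T,120,(x-20,y-36,x+20,y+36))
    for z in(.012,.02,.03):
        w,r=rect('top',c,z); print('  z',z,np.round(r[0],1),np.round(r[1],1),round(r[2],2))
# scene check: unproject scene contours
for k,(t,s) in P.items():
    x,y=map(int,s); c=contours(S,125,(x-24,y-24,x+24,y+24))
    for z in(.012,.02,.03):
        w,r=rect('scene',c,z); print(k,'  scene z',z,np.round(r[0],1),np.round(r[1],1),round(r[2],2))
# pixel values
print(T[208,325:375].min(1)); print(T[225,280:300].min(1))
# fixture
c=contours(T,120,(150,190,300,262)); w,r=rect('top',c,.015); print('fixture',r)
# line fits on long sides & free end
u=np.array([0.,1.]) 
th=np.radians(0)
pts=w*1000
ctr=pts.mean(0)
a=None
for it in range(4):
    if a is None:
        b=cv2.boxPoints(r); e1=b[1]-b[0]; e2=b[2]-b[1]; a=e1 if np.linalg.norm(e1)>np.linalg.norm(e2) else e2
        a=a/np.linalg.norm(a); a=a*np.sign(a[1])   # towards +y world = post
    nrm=np.array([-a[1],a[0]]); s=pts@a; d=pts@nrm
    free=s.min(); 
    sel=(s>free+15)&(s<free+170)
    mid=(d.max()+d.min())/2 if it==0 else mid
    up=sel&(d>mid+25);dn=sel&(d<mid-25)
    pu=np.polyfit(s[up],d[up],1);pd=np.polyfit(s[dn],d[dn],1)
    sl=(pu[0]+pd[0])/2; mid=(np.polyval(pu,free+90)+np.polyval(pd,free+90))/2; wd=np.polyval(pu,free+90)-np.polyval(pd,free+90)
    a=a+sl*nrm;a/=np.linalg.norm(a)
s=pts@a;nrm=np.array([-a[1],a[0]]);d=pts@nrm
fe=(s<s.min()+5)&(abs(d-mid)<30); f=np.median(s[fe])
print('width',wd,'slopes',pu[0],pd[0],'dir',a,'yaw',np.degrees(np.arctan2(a[1],a[0])))
org=a*(f+130)+nrm*mid; print('origin',org,'seat',org+a*10, 'len to far end',s.max()-s.min())
E
```

```text
A tri [ 571.9 -123.5   27.7] gap 0.3
  z 0.012 [ 574.8 -124.4] [ 42.7 103. ] 86.35
  z 0.02 [ 573.7 -123.9] [ 42.4 102.3] 86.35
  z 0.03 [ 572.2 -123.3] [ 42.  101.4] 86.35
B tri [ 432.1 -132.1   10. ] gap 0.5
  z 0.012 [ 432.2 -131.9] [ 42.  101.8] 86.9
  z 0.02 [ 432.1 -131.3] [ 41.7 101.1] 86.9
  z 0.03 [ 431.9 -130.7] [ 41.3 100.2] 86.9
C tri [ 438.2 -248.8   18.4] gap 0.5
  z 0.012 [ 439.1 -250.2] [101.2  42. ] 0.65
  z 0.02 [ 438.9 -248.8] [100.5  41.7] 0.65
  z 0.03 [ 438.7 -247.1] [99.6 41.4] 0.65
A   scene z 0.012 [ 555.1 -132.5] [ 43.7 106.2] 86.55
A   scene z 0.02 [ 562.8 -128. ] [ 43.4 105.4] 86.55
A   scene z 0.03 [ 572.5 -122.4] [ 42.9 104.3] 86.55
B   scene z 0.012 [ 432.5 -131.1] [ 43.4 105. ] 86.97
B   scene z 0.02 [ 441.2 -126.6] [ 43.1 104.2] 86.97
B   scene z 0.03 [ 452.1 -121. ] [ 42.6 103.2] 86.97
C   scene z 0.012 [ 429.7 -253.4] [106.   43.3] 0.77
C   scene z 0.02 [ 438.5 -248. ] [105.2  42.9] 0.77
C   scene z 0.03 [ 449.4 -241.1] [104.1  42.5] 0.77
[ 92  94  94  94  93  94  93  93  94  94  94  94  73 160 185 180 180 179
 178 177 178 177 177 177 178 177 178 180 179 176 176 176 179 136  81  95
  96  96  96  98  95  95  95  96  96  97  95  96  94  95]
[175 176 178 178 177 178 179 181 181 180 179 180 172 133  92  95  97  96
  94  97]
fixture ((535.3599243164062, 117.2694091796875), (261.82696533203125, 81.78828430175781), 80.56038665771484)
width 80.41622510541009 slopes 0.0006762116878990493 -0.0006762116878730849 dir [0.16315149 0.98660103] yaw 80.61013223692629
origin [535.38215251 117.0196466 ] seat [537.01366744 126.88565689] len to far end 261.8550399483813
```

```bash
cat >> seg.py <<'E'
def orange(im,box):
    x0,y0,x1,y1=box; h=cv2.cvtColor(im[y0:y1,x0:x1],cv2.COLOR_BGR2HSV)
    return ((h[...,0]>5)&(h[...,0]<22)&(h[...,1]>110)),(x0,y0)
def stone(T,box=(60,235,150,330)):
    m,o=orange(T,box); c=max(cv2.findContours(cv2.resize(m.astype(np.uint8)*255,None,fx=4,fy=4,interpolation=2)//128,0,1)[0],key=cv2.contourArea)[:,0]
    return (c+.5)/4-.5+o
def plan(x,y,z,yaw):
    "mm, deg: shift and turn from measured pose, in fractions, total"
    o=ctrl.get_obs(); p=o['eef_pos']*1000; R=o['eef_rot']; h=np.degrees(np.arctan2(R[1,0],R[0,0]))
    d=np.array([x,y,z])-p; t=(yaw-h+180)%360-180
    st(); print('d mm',np.round(d,1),'yaw',round(h,2),'turn',round(t,2),'| frac',np.round(d/500,4),round(t/45,4),'min rows',max(np.linalg.norm(d)/41.7,abs(t)/7.16))
E
python3 - <<'E'
from seg import *
T=cv2.imread('pics/top0.png');S=cv2.imread('pics/scene0.png')
c=stone(T); 
for z in(.04,.05):
    w,r=rect('top',c,z); print('handle',z,np.round(r[0],1),np.round(r[1],1),r[2])
b=contours(T,135,(75,255,125,315)); w,r=rect('top',b,.02); print('block visible',np.round(r[0],1),np.round(r[1],1),r[2])
g=T[250:325,70:135].min(2); 
m=(cv2.cvtColor(T,cv2.COLOR_BGR2GRAY)[240:330,65:140]<50).astype(np.uint8)
c=max(cv2.findContours(m,0,1)[0],key=cv2.contourArea)[:,0]+[65,240.]; w,r=rect('top',c,.006); print('pad',r)
ms,_=orange(S,(460,235,530,300)); ys,xs=np.nonzero(ms); c2=np.c_[xs,ys]+[460,235.]
print('scene handle extremes',c2.min(0),c2.max(0))
# handle both views -> height via centroid of contour hulls (rough)
s=cv2.minAreaRect(c2.astype(np.float32)); t=cv2.minAreaRect(stone(T).astype(np.float32)); print(s,t, tri(s[0],t[0]))
# bracket
b=contours(T,110,(392,160,440,228)); w,r=rect('top',b,.008); print('bracket',r)
print('row',T[185,395:436].astype(int).min(1), T[210,395:436].min(1))
E
```

```text
handle 0.04 [412.2 359.3] [28.7 70.7] 77.16871643066406
handle 0.05 [412.1 355.6] [28.4 70.1] 77.16870880126953
block visible [412.  359.6] [39.8 79.9] 77.59033203125
pad ((415.53204345703125, 362.8335266113281), (84.2452163696289, 127.79298400878906), 80.05220794677734)
scene handle extremes [483. 247.] [501. 269.]
((491.5000305175781, 257.5), (9.899494171142578, 25.455841064453125), 45.0) ((96.71920776367188, 285.6961669921875), (14.82227897644043, 37.36266326904297), 15.255120277404785) (array([0.41188623, 0.36036191, 0.03841617]), np.float64(0.0009129741460655338))
bracket ((605.105712890625, -259.97607421875), (61.45564270019531, 110.69136047363281), 87.6143798828125)
row [ 92  92  94  92  92  72 117 137 134 133 133 133 136 137 137 138 118 159
 169 115  58  58 118 137 135 134 135 134 136 136 137 137 135 136 134 139
 114  92  93  94  93] [ 93  96  93  93  71 114 136 134 134 133 132 132 131 131 133 117 161 167
 110  85 108 111 111 110 122 133 135 136 137 136 134 135 137 136 135 109
  92  94  95  93  94]
```

Request:
send_rows(targets=[[[0.039,0.066,0.006],[0,0,-0.05]],[[0.039,0.066,0.006],[0,0,-0.05]],[[0.039,0.066,0.006],[0,0,-0.05]],[[0.039,0.066,0.006],[0,0,-0.05]],[[0.039,0.066,0.006],[0,0,-0.05]],[[0.039,0.066,0.006],[0,0,-0.05]],[[0.039,0.066,0.006],[0,0,-0.05]],[[0.039,0.066,0.006],[0,0,-0.05]],[[0.039,0.066,0.006],[0,0,-0.05]],[[0.039,0.066,0.006],[0,0,-0.05]],[[0.039,0.066,0.006],[0,0,-0.05]],[[0.039,0.066,0.006],[0,0,-0.05]]], grip=0, grip_force=30)

```text
clock: 1.1
eef_pos: [0.5191, -0.2417, 0.25]
eef_rot: [[-0.054, -0.999, -0.0], [-0.999, 0.054, 0.0], [-0.0, 0.0, -1.0]]
ft_force: [0.9, -1.1, 0.1]
grip_width: 1.002
```

Request:
send_rows(targets=[[[0.03,0.07,0],[0,0,-0.05]],[[0.02,0.07,0],[0,0,-0.05]],[[0,0.075,0],[0,0,-0.05]],[[0,0.075,-0.01],[0,0,-0.05]],[[-0.01,0.075,-0.01],[0,0,0]],[[-0.02,0.075,-0.01],[0,0,0]],[[-0.03,0.07,-0.01],[0,0,0]],[[-0.03,0.07,-0.01],[0,0,0]],[[-0.03,0.07,-0.01],[0,0,0]],[[-0.03,0.07,-0.01],[0,0,0]],[[-0.03,0.07,-0.01],[0,0,0]],[[-0.03,0.06,-0.01],[0,0,0]]])

```text
clock: 2.1
eef_pos: [0.4375, 0.1832, 0.2047]
eef_rot: [[-0.208, -0.978, 0.0], [-0.978, 0.208, 0.0], [-0.0, -0.0, -1.0]]
ft_force: [1.1, -0.5, 0.1]
grip_width: 0.999
```

Run:
```python
from seg import *
T=shot('top')
b=contours(T,135,(75,255,125,315)); w,r=rect('top',b,.02); print('block',np.round(r[0],1),np.round(r[1],1),r[2])
plan(412,359.6,100,-102.4)
```

```text
Traceback (most recent call last):
  File "seg.py", line 7, in contours
    c=max(cs,key=cv2.contourArea)[:,0].astype(float)
      ~~~^^^^^^^^^^^^^^^^^^^^^^^^
ValueError: max() iterable argument is empty
```

Run:
```python
from seg import *
S=shot('scene'); cv2.imwrite('pics/s1.png',S)
ms,_=orange(S,(460,235,530,300)); ys,xs=np.nonzero(ms); c2=np.c_[xs,ys]+[460,235.]
print(len(xs), len(xs) and (c2.min(0),c2.max(0)))
plan(412,359.6,90,-102.4)
```

```text
222 (array([483., 247.]), array([501., 269.]))
t2.20 p [0.4363 0.1842 0.2041] x [-0.204 -0.979  0.   ] z [-0.002 -0.    -1.   ] F [ 0.5 -1.8 -0.2] M [ 0.02 -0.   -0.02] w91.2
d mm [ -24.3  175.4 -114.1] yaw -101.79 turn -0.61 | frac [-0.0486  0.3508 -0.2282] -0.0135 min rows 5.0513571108159825
```

Request:
send_rows(targets=[[[-0.008,0.0585,-0.038],[0,0,-0.0135]],[[-0.008,0.0585,-0.038],[0,0,0]],[[-0.008,0.0585,-0.038],[0,0,0]],[[-0.008,0.0585,-0.038],[0,0,0]],[[-0.008,0.0585,-0.038],[0,0,0]],[[-0.008,0.0585,-0.038],[0,0,0]],[[0,0,-0.02],[0,0,0]],[[0,0,-0.02],[0,0,0]],[[0,0,0],[0,0,0]],[[0,0,0],[0,0,0]]])

```text
clock: 3.03
eef_pos: [0.4148, 0.3559, 0.0708]
eef_rot: [[-0.219, -0.976, -0.001], [-0.976, 0.219, -0.001], [0.001, 0.001, -1.0]]
ft_force: [0.1, 0.1, 0.4]
grip_width: 0.996
```

Run:
```python
from seg import *
plan(412,359.6,23,-102.4)
```

```text
t3.03 p [0.4148 0.3559 0.0708] x [-0.219 -0.976  0.001] z [-0.001 -0.001 -1.   ] F [0.1 0.1 0.4] M [0.12 0.03 0.01] w90.6
d mm [ -2.8   3.7 -47.8] yaw -102.66 turn 0.26 | frac [-0.0056  0.0075 -0.0956] 0.0058 min rows 1.1516036796015447
```

Request:
send_rows(targets=[[[-0.0025,0.0035,-0.02],[0,0,0]],[[-0.0025,0.0035,-0.02],[0,0,0]],[[0,0,-0.02],[0,0,0]],[[0,0,-0.02],[0,0,0]],[[0,0,-0.015],[0,0,0]],[[0,0,0],[0,0,0]],[[0,0,0],[0,0,0]]])

```text
clock: 3.62
eef_pos: [0.4119, 0.3602, 0.0228]
eef_rot: [[-0.218, -0.976, -0.001], [-0.976, 0.218, -0.001], [0.001, 0.001, -1.0]]
ft_force: [-0.7, 0.4, 1.0]
grip_width: 1.001
```

Request:
send_rows(targets=[[[0,0,0],[0,0,0]],[[0,0,0],[0,0,0]],[[0,0,0],[0,0,0]],[[0,0,0],[0,0,0]],[[0,0,0],[0,0,0]],[[0,0,0],[0,0,0]],[[0,0,0],[0,0,0]],[[0,0,0],[0,0,0]]], grip=1, grip_force=35)

```text
clock: 4.28
eef_pos: [0.4122, 0.3605, 0.0235]
eef_rot: [[-0.218, -0.976, 0.0], [-0.976, 0.218, 0.0], [-0.0, -0.0, -1.0]]
ft_force: [-0.9, -0.1, 0.5]
grip_width: 0.45
```

Run:
```python
from seg import *
plan(412,359.6,23,-102.4)
plan(412,359.6,23,-102.4)
```

```text
t4.28 p [0.4122 0.3605 0.0235] x [-0.218 -0.976 -0.   ] z [ 0.  0. -1.] F [-0.9 -0.1  0.5] M [0.07 0.02 0.04] w40.9
d mm [-0.2 -0.9 -0.5] yaw -102.61 turn 0.21 | frac [-0.0004 -0.0018 -0.0009] 0.0047 min rows 0.029441691708201274
t4.28 p [0.4122 0.3605 0.0235] x [-0.218 -0.976 -0.   ] z [ 0.  0. -1.] F [-0.9 -0.1  0.5] M [0.07 0.02 0.04] w40.9
d mm [-0.2 -0.9 -0.5] yaw -102.61 turn 0.21 | frac [-0.0004 -0.0018 -0.0009] 0.0047 min rows 0.029441691708201274
```

Request:
send_rows(targets=[[[0,0,0],[0,0,0]],[[0,0,0],[0,0,0]],[[0,0,0],[0,0,0]],[[0,0,0],[0,0,0]],[[0,0,0],[0,0,0]],[[0,0,0],[0,0,0]],[[0,0,0.02],[0,0,0]],[[0,0,0.05],[0,0,0]],[[0,0,0.07],[0,0,0]],[[0,0,0.07],[0,0,0]],[[0,0,0.06],[0,0,0]],[[0,0,0],[0,0,0]]])

```text
clock: 5.28
eef_pos: [0.4143, 0.3622, 0.1646]
eef_rot: [[-0.218, -0.976, 0.006], [-0.976, 0.218, 0.005], [-0.006, -0.005, -1.0]]
ft_force: [1.7, 1.2, -1.2]
grip_width: 0.221
```

Request:
send_rows(targets=[[[0.018,-0.055,0],[0,0,0.148]],[[0.018,-0.055,0],[0,0,0.148]],[[0.018,-0.055,0],[0,0,0.148]],[[0.018,-0.055,0],[0,0,0.148]],[[0.018,-0.055,0],[0,0,0.148]],[[0.018,-0.055,0],[0,0,0.148]],[[0.018,-0.055,0],[0,0,0.148]],[[0.018,-0.055,0],[0,0,0.148]],[[0.018,-0.055,0],[0,0,0.148]],[[0.018,-0.055,0],[0,0,0.148]],[[0.018,-0.055,0],[0,0,0.148]],[[0.018,-0.06,0],[0,0,0.148]]])

```text
clock: 6.28
eef_pos: [0.5198, 0.0267, 0.1582]
eef_rot: [[0.925, -0.38, -0.001], [-0.38, -0.925, 0.0], [-0.001, 0.0, -1.0]]
ft_force: [0.5, 0.8, -3.0]
grip_width: 0.215
```

Run:
```python
from seg import *
plan(520.4,26.2,60,-9.4)
```

```text
t6.28 p [0.5198 0.0267 0.1582] x [ 0.925 -0.38  -0.001] z [-0.001  0.    -1.   ] F [ 0.5  0.8 -3. ] M [-0.02 -0.09  0.03] w19.6
d mm [  0.6  -0.5 -98.2] yaw -22.36 turn 12.96 | frac [ 0.0012 -0.0009 -0.1965] 0.2879 min rows 2.355719279060359
```

Request:
send_rows(targets=[[[0,0,-0.05],[0,0,0.096]],[[0,0,-0.05],[0,0,0.096]],[[0,0,-0.05],[0,0,0.096]],[[0,0,-0.05],[0,0,0]],[[0,0,-0.03],[0,0,0]],[[0,0,-0.012],[0,0,0]],[[0,0,0],[0,0,0]],[[0,0,0],[0,0,0]],[[0,0,0],[0,0,0]]])

```text
clock: 7.03
eef_pos: [0.5208, 0.028, 0.0385]
eef_rot: [[0.986, -0.169, 0.001], [-0.169, -0.986, 0.0], [0.001, -0.0, -1.0]]
ft_force: [-0.6, 0.6, -2.4]
grip_width: 0.217
```

Run:
```python
from seg import *
plan(520.4,26.2,33,-9.4)
```

```text
t7.03 p [0.5208 0.028  0.0385] x [ 0.986 -0.169  0.001] z [ 0.001  0.    -1.   ] F [-0.6  0.6 -2.4] M [-0.01 -0.07  0.01] w19.7
d mm [-0.4 -1.8 -5.5] yaw -9.73 turn 0.33 | frac [-0.0009 -0.0037 -0.011 ] 0.0073 min rows 0.1390494736454499
```

Request:
send_rows(targets=[[[-0.001,-0.0035,-0.003],[0,0,0.007]],[[0,0,-0.003],[0,0,0]],[[0,0,-0.002],[0,0,0]],[[0,0,0],[0,0,0]],[[0,0,0],[0,0,0]],[[0,0,0],[0,0,0]]])

```text
clock: 7.53
eef_pos: [0.5197, 0.0262, 0.0335]
eef_rot: [[0.987, -0.164, 0.0], [-0.164, -0.987, -0.0], [0.0, -0.0, -1.0]]
ft_force: [-0.1, -0.3, -2.6]
grip_width: 0.215
```

Request:
send_rows(targets=[[[0,0,-0.001],[0,0,0]],[[0,0,-0.001],[0,0,0]],[[0,0,0],[0,0,0]],[[0,0,0],[0,0,0]],[[0,0,0],[0,0,0]]])

```text
clock: 7.95
eef_pos: [0.5197, 0.0263, 0.0325]
eef_rot: [[0.987, -0.164, 0.0], [-0.164, -0.987, 0.0], [0.0, -0.0, -1.0]]
ft_force: [-0.5, -0.3, -0.5]
grip_width: 0.218
```

Run:
```python
from seg import *
plan(520.4,26.2,32.5,-9.4)
```

```text
t7.95 p [0.5197 0.0263 0.0325] x [ 0.987 -0.164  0.   ] z [ 0.  0. -1.] F [-0.5 -0.3 -0.5] M [ 0.03 -0.03  0.02] w19.8
d mm [ 0.7 -0.1  0. ] yaw -9.42 turn 0.02 | frac [ 0.0014 -0.0001  0.0001] 0.0004 min rows 0.01685985316974958
```

Contact begins. Increase slowly.

Request:
send_rows(targets=[[[0.0014,0,-0.0005],[0,0,0]],[[0,0,-0.0005],[0,0,0]],[[0,0,0],[0,0,0]],[[0,0,0],[0,0,0]],[[0,0,0],[0,0,0]]])

```text
clock: 8.37
eef_pos: [0.5198, 0.0262, 0.0324]
eef_rot: [[0.987, -0.164, -0.002], [-0.164, -0.987, -0.0], [-0.002, 0.0, -1.0]]
ft_force: [-8.8, 0.2, 17.8]
grip_width: 0.217
```

Request:
send_rows(targets=[[[0,0,-0.0005],[0,0,0]],[[0,0,0],[0,0,0]],[[0,0,0],[0,0,0]],[[0,0,0],[0,0,0]]])

```text
clock: 8.7
eef_pos: [0.5198, 0.0262, 0.0325]
eef_rot: [[0.987, -0.164, -0.002], [-0.164, -0.987, -0.0], [-0.002, 0.0, -1.0]]
ft_force: [-12.6, -0.9, 24.8]
grip_width: 0.217
```

Request:
send_rows(targets=[[[-0.0014,0,-0.0],[0,0,0]],[[0,0,0.0013],[0,0,0]],[[0,0,0],[0,0,0]],[[0,0,0],[0,0,0]],[[0,0,0],[0,0,0]]])

```text
clock: 9.12
eef_pos: [0.5198, 0.0262, 0.0324]
eef_rot: [[0.987, -0.164, -0.0], [-0.164, -0.987, 0.0], [-0.0, -0.0, -1.0]]
ft_force: [-2.2, 0.4, 6.1]
grip_width: 0.217
```

Request:
send_rows(targets=[[[0.0005,0.003,0],[0,0,0]],[[0.00098,0.00592,0],[0,0,0]],[[0.00098,0.00592,0],[0,0,0]],[[0.00098,0.00592,0],[0,0,0]]])

```text
clock: 9.45
eef_pos: [0.5217, 0.0368, 0.0324]
eef_rot: [[0.987, -0.164, 0.0], [-0.164, -0.987, -0.0], [0.0, 0.0, -1.0]]
ft_force: [-0.8, -3.6, 6.3]
grip_width: 0.215
```

Request:
send_rows(targets=[[[0.00098,0.00592,0],[0,0,0]],[[0.00098,0.00592,0],[0,0,0]],[[0.00098,0.00592,0],[0,0,0]],[[0.00098,0.00592,0],[0,0,0]],[[0.00098,0.00592,0],[0,0,0]],[[0.00098,0.00592,0],[0,0,0]]])

```text
clock: 9.95
eef_pos: [0.5246, 0.0547, 0.0324]
eef_rot: [[0.987, -0.163, 0.0], [-0.163, -0.987, -0.0], [0.0, 0.0, -1.0]]
ft_force: [-0.8, -5.2, 4.3]
grip_width: 0.216
```

Request:
send_rows(targets=[[[0.00098,0.00592,0],[0,0,0]],[[0.00098,0.00592,0],[0,0,0]],[[0.00098,0.00592,0],[0,0,0]],[[0.00098,0.00592,0],[0,0,0]],[[0.00098,0.00592,0],[0,0,0]],[[0.00098,0.00592,0],[0,0,0]]])

```text
clock: 10.45
eef_pos: [0.5275, 0.0724, 0.0325]
eef_rot: [[0.987, -0.163, 0.0], [-0.163, -0.987, -0.0], [0.0, 0.0, -1.0]]
ft_force: [-1.0, -4.4, 6.6]
grip_width: 0.216
```

Request:
send_rows(targets=[[[0.00098,0.00592,-5e-05],[0,0,0]],[[0.00098,0.00592,0],[0,0,0]],[[0.00098,0.00592,0],[0,0,0]],[[0.00098,0.00592,0],[0,0,0]],[[0.00098,0.00592,0],[0,0,0]],[[0.00098,0.00592,0],[0,0,0]]])

```text
clock: 10.95
eef_pos: [0.5304, 0.0902, 0.0325]
eef_rot: [[0.987, -0.163, 0.0], [-0.163, -0.987, -0.0], [0.0, 0.0, -1.0]]
ft_force: [-0.2, -3.9, 6.3]
grip_width: 0.221
```

Request:
send_rows(targets=[[[0.00098,0.00592,0],[0,0,0]],[[0.00098,0.00592,0],[0,0,0]],[[0.00098,0.00592,0],[0,0,0]],[[0.00098,0.00592,0],[0,0,0]],[[0.00098,0.00592,0],[0,0,0]],[[0.00098,0.00592,0],[0,0,0]]])

```text
clock: 11.45
eef_pos: [0.5333, 0.1079, 0.0325]
eef_rot: [[0.987, -0.163, 0.0], [-0.163, -0.987, -0.0], [0.0, 0.0, -1.0]]
ft_force: [-1.6, -5.7, 6.5]
grip_width: 0.218
```

Request:
send_rows(targets=[[[0.00098,0.00592,0],[0,0,0]],[[0.00098,0.00592,0],[0,0,0]],[[0.00098,0.00592,0],[0,0,0]],[[0.00098,0.00592,0],[0,0,0]],[[0.00098,0.00592,0],[0,0,0]]])

```text
clock: 11.87
eef_pos: [0.5358, 0.1227, 0.0324]
eef_rot: [[0.987, -0.163, 0.0], [-0.163, -0.987, -0.0], [0.0, 0.0, -1.0]]
ft_force: [-1.0, -6.1, 7.0]
grip_width: 0.217
```

Now the last ~13 mm, slower near contact.

Request:
send_rows(targets=[[[0.00098,0.00592,0],[0,0,0]],[[0.00098,0.00592,0],[0,0,0]],[[0.00065,0.004,0],[0,0,0]],[[0.00033,0.002,0],[0,0,0]]])

```text
clock: 12.2
eef_pos: [0.5372, 0.1317, 0.0325]
eef_rot: [[0.987, -0.163, 0.0], [-0.163, -0.987, -0.0], [0.0, 0.0, -1.0]]
ft_force: [-0.4, -5.3, 7.8]
grip_width: 0.216
```

Request:
send_rows(targets=[[[0.00033,0.002,0],[0,0,0]],[[0.00033,0.002,0],[0,0,0]]])

```text
clock: 12.37
eef_pos: [0.5375, 0.1336, 0.0324]
eef_rot: [[0.987, -0.163, 0.0], [-0.163, -0.987, -0.0], [0.0, 0.0, -1.0]]
ft_force: [0.0, -6.2, 7.1]
grip_width: 0.216
```

Request:
send_rows(targets=[[[0.00033,0.002,0],[0,0,0]]])

```text
clock: 12.45
eef_pos: [0.5377, 0.1346, 0.0325]
eef_rot: [[0.987, -0.163, 0.0], [-0.163, -0.987, -0.0], [0.0, 0.0, -1.0]]
ft_force: [-1.1, -5.4, 7.3]
grip_width: 0.22
```

Request:
send_rows(targets=[[[0.00033,0.002,0],[0,0,0]]])

```text
clock: 12.53
eef_pos: [0.5378, 0.1356, 0.0324]
eef_rot: [[0.987, -0.163, 0.0], [-0.163, -0.987, -0.0], [0.0, 0.0, -1.0]]
ft_force: [-1.2, -5.1, 7.5]
grip_width: 0.215
```

Request:
send_rows(targets=[[[0.00033,0.002,0],[0,0,0]]])

```text
clock: 12.62
eef_pos: [0.538, 0.1365, 0.0325]
eef_rot: [[0.987, -0.163, 0.0], [-0.163, -0.987, -0.0], [0.0, 0.0, -1.0]]
ft_force: [-1.2, -4.9, 7.1]
grip_width: 0.219
```

Request:
send_rows(targets=[[[0.00016,0.001,0],[0,0,0]]])

```text
clock: 12.7
eef_pos: [0.5381, 0.1371, 0.0324]
eef_rot: [[0.987, -0.163, 0.0], [-0.163, -0.987, -0.0], [0.0, 0.0, -1.0]]
ft_force: [-1.2, -5.7, 7.7]
grip_width: 0.218
```

Request:
send_rows(targets=[[[0.00016,0.001,0],[0,0,0]],[[0.00016,0.001,0],[0,0,0]]])

```text
clock: 12.87
eef_pos: [0.5383, 0.138, 0.0324]
eef_rot: [[0.987, -0.163, 0.0], [-0.163, -0.987, -0.0], [0.0, 0.0, -1.0]]
ft_force: [-0.7, -5.2, 7.3]
grip_width: 0.219
```

Request:
send_rows(targets=[[[0.00016,0.001,0],[0,0,0]]])

```text
clock: 12.95
eef_pos: [0.5383, 0.1385, 0.0325]
eef_rot: [[0.987, -0.163, 0.0], [-0.163, -0.987, -0.0], [0.0, 0.0, -1.0]]
ft_force: [-1.0, -5.2, 7.3]
grip_width: 0.22
```

Request:
send_rows(targets=[[[0.00016,0.001,0],[0,0,0]],[[0.00016,0.001,0],[0,0,0]]])

```text
clock: 13.12
eef_pos: [0.5384, 0.1389, 0.0325]
eef_rot: [[0.987, -0.163, -0.0], [-0.163, -0.987, -0.001], [-0.0, 0.001, -1.0]]
ft_force: [-2.4, -19.9, 12.4]
grip_width: 0.219
```

Request:
send_rows(targets=[[[0.00016,0.001,0],[0,0,0]],[[0.00016,0.001,0],[0,0,0]]])

```text
clock: 13.28
eef_pos: [0.5384, 0.139, 0.0326]
eef_rot: [[0.987, -0.162, -0.001], [-0.162, -0.987, -0.002], [-0.0, 0.002, -1.0]]
ft_force: [-1.8, -31.7, 16.7]
grip_width: 0.216
```

Request:
send_rows(targets=[[[-0.0005,-0.003,0.004],[0,0,0]],[[0,0,0.02],[0,0,0]],[[0,0,0.05],[0,0,0]],[[0,0,0.06],[0,0,0]],[[0,0,0.06],[0,0,0]],[[0,0,0.06],[0,0,0]],[[-0.01,0,0.01],[0,0,-0.14]],[[-0.02,0.01,0],[0,0,-0.15]],[[-0.02,0.02,0],[0,0,-0.15]],[[-0.02,0.03,0],[0,0,-0.15]],[[-0.02,0.04,0],[0,0,-0.15]],[[-0.02,0.05,0],[0,0,-0.15]]])

```text
clock: 14.28
eef_pos: [0.4823, 0.2144, 0.1646]
eef_rot: [[0.645, -0.764, -0.0], [-0.764, -0.645, 0.0], [-0.0, 0.0, -1.0]]
ft_force: [0.5, -0.5, -2.6]
grip_width: 0.222
```

Request:
send_rows(targets=[[[-0.03,0.05,0],[0,0,-0.15]],[[-0.03,0.05,0],[0,0,-0.15]],[[-0.03,0.05,0],[0,0,-0.15]],[[-0.02,0.05,0],[0,0,-0.15]],[[-0.02,0.04,0],[0,0,-0.15]],[[-0.01,0.03,0],[0,0,-0.15]],[[0,0.02,0],[0,0,-0.15]],[[0,0,0],[0,0,-0.15]],[[0,0,0],[0,0,0]],[[0,0,0],[0,0,0]]])

```text
clock: 15.12
eef_pos: [0.4128, 0.359, 0.1644]
eef_rot: [[-0.229, -0.973, -0.0], [-0.973, 0.229, -0.0], [0.0, 0.0, -1.0]]
ft_force: [-0.0, -0.9, -2.7]
grip_width: 0.216
```

Run:
```python
from seg import *
plan(412.2,360.5,40,-102.6)
```

```text
t15.12 p [0.4128 0.359  0.1644] x [-0.229 -0.973  0.   ] z [-0. -0. -1.] F [-0.  -0.9 -2.7] M [-0.02  0.03 -0.04] w19.6
d mm [  -0.6    1.5 -124.4] yaw -103.23 turn 0.63 | frac [-0.0012  0.003  -0.2489] 0.014 min rows 2.984164003224443
```

Request:
send_rows(targets=[[[-0.001,0.003,-0.06],[0,0,0.014]],[[0,0,-0.07],[0,0,0]],[[0,0,-0.07],[0,0,0]],[[0,0,-0.045],[0,0,0]],[[0,0,-0.025],[0,0,0]],[[0,0,-0.006],[0,0,0]],[[0,0,-0.003],[0,0,0]],[[0,0,0],[0,0,0]],[[0,0,0],[0,0,0]]])

```text
clock: 15.87
eef_pos: [0.4136, 0.361, 0.0262]
eef_rot: [[-0.222, -0.975, 0.002], [-0.975, 0.222, 0.001], [-0.002, -0.001, -1.0]]
ft_force: [-0.4, 0.7, -3.0]
grip_width: 0.217
```

Request:
send_rows(targets=[[[0,0,-0.0015],[0,0,0]],[[0,0,0],[0,0,0]]])

```text
clock: 16.03
eef_pos: [0.4133, 0.3608, 0.025]
eef_rot: [[-0.222, -0.975, 0.001], [-0.975, 0.222, 0.001], [-0.001, -0.001, -1.0]]
ft_force: [-0.0, -0.4, -3.2]
grip_width: 0.214
```

Request:
send_rows(targets=[[[0,0,-0.002],[0,0,0]],[[0,0,-0.001],[0,0,0]],[[0,0,0],[0,0,0]],[[0,0,0],[0,0,0]]])

```text
clock: 16.37
eef_pos: [0.4131, 0.3606, 0.0235]
eef_rot: [[-0.222, -0.975, 0.0], [-0.975, 0.222, 0.0], [-0.0, -0.0, -1.0]]
ft_force: [-3.2, -2.6, 12.8]
grip_width: 0.218
```

Request:
send_rows(targets=[[[0,0,0],[0,0,0]],[[0,0,0],[0,0,0]],[[0,0,0],[0,0,0]],[[0,0,0],[0,0,0]],[[0,0,0],[0,0,0]],[[0,0,0],[0,0,0]],[[0,0,0],[0,0,0]],[[0,0,0.03],[0,0,0]],[[0,0,0.07],[0,0,0]],[[0,0,0.08],[0,0,0]],[[0,0,0.08],[0,0,0]],[[0,0,0.08],[0,0,0]]], grip=0)

```text
clock: 17.37
eef_pos: [0.4124, 0.3601, 0.1943]
eef_rot: [[-0.222, -0.975, -0.0], [-0.975, 0.222, -0.0], [0.0, 0.0, -1.0]]
ft_force: [0.5, -0.3, 0.2]
grip_width: 0.993
```

Run:
```python
from seg import *
plan(572.2,-123.3,160,-93.65)
S=shot('scene');T=shot('top'); cv2.imwrite('pics/c.png',np.vstack([S[180:300,205:525],T[150:330,70:390]])*1); cv2.imwrite('pics/t2.png',T);cv2.imwrite('pics/s2.png',S)
ms,_=orange(S,(460,235,530,300)); ys,xs=np.nonzero(ms); c2=np.c_[xs,ys]+[460,235.]
print(len(xs), len(xs) and (c2.min(0),c2.max(0)))
```

```text
t17.37 p [0.4124 0.3601 0.1943] x [-0.222 -0.975  0.   ] z [-0. -0. -1.] F [ 0.5 -0.3  0.2] M [0.07 0.04 0.04] w90.4
d mm [ 159.8 -483.4  -34.3] yaw -102.84 turn 9.19 | frac [ 0.3196 -0.9668 -0.0686] 0.2042 min rows 12.236453052742952
224 (array([482., 247.]), array([500., 269.]))
```

View pics/c.png

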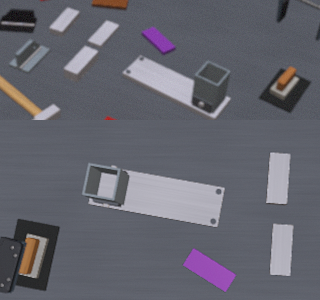

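Request:
send_rows(targets=[[[0.025,-0.07,0],[0,0,0.02]],[[0.025,-0.075,0],[0,0,0.02]],[[0.025,-0.075,0],[0,0,0.02]],[[0.025,-0.075,0],[0,0,0.02]],[[0.025,-0.075,0],[0,0,0.02]],[[0.025,-0.075,0],[0,0,0.02]],[[0.025,-0.075,0],[0,0,0.02]],[[0.025,-0.075,-0.01],[0,0,0.02]],[[0.025,-0.075,-0.02],[0,0,0.02]],[[0.025,-0.075,-0.03],[0,0,0.02]],[[0.025,-0.075,-0.03],[0,0,0]],[[0.025,-0.075,-0.04],[0,0,0]]])

```text
clock: 18.47
eef_pos: [0.5623, -0.0861, 0.1289]
eef_rot: [[-0.067, -0.998, 0.001], [-0.998, 0.067, -0.0], [0.0, -0.001, -1.0]]
ft_force: [1.0, 1.6, 0.4]
grip_width: 1.002
```

Request:
send_rows(targets=[[[0.016,-0.06,-0.03],[0,0,0]],[[0,-0.01,0],[0,0,0]],[[0,0,0],[0,0,0]],[[0,0,0],[0,0,0]]])

```text
clock: 18.8
eef_pos: [0.5694, -0.1185, 0.1141]
eef_rot: [[-0.068, -0.998, -0.0], [-0.998, 0.068, 0.0], [-0.0, 0.001, -1.0]]
ft_force: [-0.0, 0.3, 0.5]
grip_width: 0.997
```

Run:
```python
from seg import *
plan(572.2,-123.3,8,-93.65)
```

```text
t18.80 p [ 0.5694 -0.1185  0.1141] x [-0.068 -0.998 -0.   ] z [-0.  0. -1.] F [-0.   0.3  0.5] M [ 0.02  0.02 -0.01] w90.7
d mm [   2.8   -4.8 -106.1] yaw -93.88 turn 0.23 | frac [ 0.0057 -0.0095 -0.2122] 0.0051 min rows 2.5483005827219842
```

Request:
send_rows(targets=[[[0.0055,-0.0095,-0.05],[0,0,0.005]],[[0,0,-0.06],[0,0,0]],[[0,0,-0.05],[0,0,0]],[[0,0,-0.03],[0,0,0]],[[0,0,-0.02],[0,0,0]],[[0,0,-0.002],[0,0,0]],[[0,0,0],[0,0,0]],[[0,0,0],[0,0,0]]])

```text
clock: 19.47
eef_pos: [0.5732, -0.1233, 0.0094]
eef_rot: [[-0.062, -0.998, 0.002], [-0.998, 0.062, -0.0], [0.0, -0.002, -1.0]]
ft_force: [1.2, 0.6, 0.3]
grip_width: 0.999
```

Request:
send_rows(targets=[[[0,0,0],[0,0,0]],[[0,0,0],[0,0,0]],[[0,0,0],[0,0,0]],[[0,0,0],[0,0,0]],[[0,0,0],[0,0,0]],[[0,0,0],[0,0,0]],[[0,0,0],[0,0,0]],[[0,0,0],[0,0,0]],[[0,0,0],[0,0,0]],[[0,0,0],[0,0,0]]], grip=1, grip_force=40)

```text
clock: 20.3
eef_pos: [0.5724, -0.1234, 0.0082]
eef_rot: [[-0.063, -0.998, -0.0], [-0.998, 0.063, 0.0], [-0.0, 0.0, -1.0]]
ft_force: [-0.1, 2.7, 1.6]
grip_width: 0.437
```

Run:
```python
from seg import *
st()
```

```text
t20.30 p [ 0.5724 -0.1234  0.0082] x [-0.063 -0.998 -0.   ] z [-0.  0. -1.] F [-0.1  2.7  1.6] M [ 0.78 -0.   -0.04] w39.8
```

Request:
send_rows(targets=[[[0,0,0.02],[0,0,0]],[[0,0,0.05],[0,0,0]],[[0,0,0.04],[0,0,0]],[[0,0,0.02],[0,0,0]],[[0,0,0],[0,0,0]]])

```text
clock: 20.72
eef_pos: [0.5734, -0.1239, 0.0753]
eef_rot: [[-0.063, -0.998, 0.003], [-0.998, 0.063, -0.001], [0.001, -0.003, -1.0]]
ft_force: [1.4, -0.6, -8.2]
grip_width: 0.432
```

Request:
send_rows(targets=[[[-0.0067,0.03,0],[0,0,0.15]],[[-0.0067,0.037,0],[0,0,0.156]],[[-0.0067,0.037,0],[0,0,0.156]],[[-0.0067,0.037,0],[0,0,0.156]],[[-0.0067,0.037,0],[0,0,0.156]],[[-0.0067,0.037,0],[0,0,0.156]],[[-0.0067,0.037,0],[0,0,0.156]],[[-0.0067,0.037,0],[0,0,0.156]],[[-0.0067,0.037,0],[0,0,0.156]],[[-0.0067,0.037,0],[0,0,0.156]],[[-0.0067,0.037,0],[0,0,0.156]],[[-0.0067,0.037,0],[0,0,0.156]]])

```text
clock: 21.72
eef_pos: [0.5311, 0.0956, 0.072]
eef_rot: [[0.987, -0.162, -0.002], [-0.162, -0.987, -0.0], [-0.002, 0.001, -1.0]]
ft_force: [0.4, 0.5, -8.4]
grip_width: 0.436
```

Request:
send_rows(targets=[[[0,0,0],[0,0,0]],[[0,0,0],[0,0,0]],[[0,0,0],[0,0,0]]])

```text
clock: 21.97
eef_pos: [0.5317, 0.0947, 0.0724]
eef_rot: [[0.986, -0.169, -0.001], [-0.169, -0.986, -0.0], [-0.001, 0.0, -1.0]]
ft_force: [0.2, -0.6, -9.2]
grip_width: 0.439
```

Run:
```python
from seg import *
plan(532.1,97.3,23.5,-9.4)
```

```text
t21.97 p [0.5317 0.0947 0.0724] x [ 0.986 -0.169 -0.001] z [-0.001 -0.    -1.   ] F [ 0.2 -0.6 -9.2] M [-0.08 -0.14 -0.03] w39.9
d mm [  0.4   2.6 -48.9] yaw -9.72 turn 0.32 | frac [ 0.0008  0.0052 -0.0978] 0.0071 min rows 1.1747427413814604
```

Request:
send_rows(targets=[[[0.0008,0.0052,-0.04],[0,0,0.007]],[[0,0,-0.03],[0,0,0]],[[0,0,-0.018],[0,0,0]],[[0,0,-0.005],[0,0,0]],[[0,0,0],[0,0,0]],[[0,0,0],[0,0,0]],[[0,0,0],[0,0,0]]])

```text
clock: 22.55
eef_pos: [0.5332, 0.0975, 0.0274]
eef_rot: [[0.987, -0.162, 0.001], [-0.162, -0.987, 0.0], [0.001, -0.0, -1.0]]
ft_force: [0.6, 0.8, -8.3]
grip_width: 0.438
```

Request:
send_rows(targets=[[[0,0,-0.002],[0,0,0]],[[0,0,-0.001],[0,0,0]],[[0,0,0],[0,0,0]],[[0,0,0],[0,0,0]]])

```text
clock: 22.88
eef_pos: [0.5327, 0.0976, 0.0253]
eef_rot: [[0.987, -0.162, 0.0], [-0.162, -0.987, 0.0], [0.0, -0.0, -1.0]]
ft_force: [0.6, -0.2, -8.6]
grip_width: 0.438
```

Run:
```python
from seg import *
plan(532.1,97.3,23.0,-9.4)
```

```text
t22.88 p [0.5327 0.0976 0.0253] x [ 0.987 -0.162  0.   ] z [ 0.  0. -1.] F [ 0.6 -0.2 -8.6] M [-0.02 -0.12 -0.02] w39.9
d mm [-0.6 -0.3 -2.3] yaw -9.33 turn -0.07 | frac [-0.0012 -0.0005 -0.0047] -0.0016 min rows 0.058249485419799234
```

Request:
send_rows(targets=[[[-0.0012,-0.0005,-0.002],[0,0,-0.0015]],[[0,0,-0.001],[0,0,0]],[[0,0,0],[0,0,0]],[[0,0,0],[0,0,0]]])

```text
clock: 23.22
eef_pos: [0.532, 0.0973, 0.0236]
eef_rot: [[0.987, -0.163, -0.0], [-0.163, -0.987, -0.0], [-0.0, 0.0, -1.0]]
ft_force: [-0.2, 0.5, -9.1]
grip_width: 0.435
```

Request:
send_rows(targets=[[[0,0,-0.001],[0,0,0]],[[0,0,0],[0,0,0]],[[0,0,0],[0,0,0]]])

```text
clock: 23.47
eef_pos: [0.532, 0.0973, 0.0232]
eef_rot: [[0.987, -0.163, -0.0], [-0.163, -0.987, 0.0], [-0.0, -0.0, -1.0]]
ft_force: [0.0, -0.1, -8.1]
grip_width: 0.435
```

Request:
send_rows(targets=[[[0,0,-0.0007],[0,0,0]],[[0,0,0],[0,0,0]],[[0,0,0],[0,0,0]]])

```text
clock: 23.72
eef_pos: [0.5321, 0.0973, 0.0232]
eef_rot: [[0.987, -0.163, -0.0], [-0.163, -0.987, -0.0], [-0.0, 0.0, -1.0]]
ft_force: [-3.8, -0.1, 4.5]
grip_width: 0.435
```

Request:
send_rows(targets=[[[0,0,-0.0003],[0,0,0]],[[0,0,0],[0,0,0]],[[0,0,0],[0,0,0]]])

```text
clock: 23.97
eef_pos: [0.532, 0.0973, 0.0231]
eef_rot: [[0.987, -0.163, -0.0], [-0.163, -0.987, 0.0], [-0.0, 0.0, -1.0]]
ft_force: [-5.5, -1.8, 9.7]
grip_width: 0.436
```

Request:
send_rows(targets=[[[0,0,0.0003],[0,0,0]],[[0.0005,0.003,0],[0,0,0]],[[0.0008,0.0049,0],[0,0,0]],[[0.0008,0.0049,0],[0,0,0]],[[0.0008,0.0049,0],[0,0,0]],[[0.0008,0.0049,0],[0,0,0]],[[0.0008,0.0049,0],[0,0,0]]])

```text
clock: 24.55
eef_pos: [0.5348, 0.1108, 0.0231]
eef_rot: [[0.987, -0.163, 0.001], [-0.163, -0.987, -0.0], [0.001, 0.0, -1.0]]
ft_force: [-0.5, -6.2, 2.9]
grip_width: 0.44
```

Request:
send_rows(targets=[[[0.0008,0.0049,0],[0,0,0]],[[0.0008,0.0049,0],[0,0,0]],[[0.0008,0.0049,0],[0,0,0]],[[0.0008,0.0049,0],[0,0,0]],[[0.0006,0.0035,0],[0,0,0]]])

```text
clock: 24.97
eef_pos: [0.5368, 0.1225, 0.0232]
eef_rot: [[0.987, -0.163, 0.001], [-0.163, -0.987, -0.0], [0.001, 0.0, -1.0]]
ft_force: [-1.5, -6.9, 3.0]
grip_width: 0.439
```

Request:
send_rows(targets=[[[0.00033,0.002,0],[0,0,0]],[[0.00033,0.002,0],[0,0,0]]])

```text
clock: 25.13
eef_pos: [0.5371, 0.1244, 0.0231]
eef_rot: [[0.987, -0.163, 0.001], [-0.163, -0.987, -0.0], [0.001, 0.0, -1.0]]
ft_force: [-1.0, -6.4, 3.5]
grip_width: 0.439
```

Request:
send_rows(targets=[[[0,0.002,0],[0,0,0]],[[0,0.002,0],[0,0,0]]])

```text
clock: 25.3
eef_pos: [0.5372, 0.1264, 0.0232]
eef_rot: [[0.987, -0.163, 0.001], [-0.163, -0.987, -0.0], [0.001, 0.0, -1.0]]
ft_force: [-0.5, -6.4, 1.9]
grip_width: 0.438
```

Request:
send_rows(targets=[[[0.0001,0.001,0],[0,0,0]],[[0.0001,0.001,0],[0,0,0]]])

```text
clock: 25.47
eef_pos: [0.5372, 0.1273, 0.0231]
eef_rot: [[0.987, -0.163, 0.001], [-0.163, -0.987, -0.0], [0.001, 0.0, -1.0]]
ft_force: [-0.3, -6.2, 2.6]
grip_width: 0.437
```

Request:
send_rows(targets=[[[0.0001,0.001,0],[0,0,0]],[[0.0001,0.001,0],[0,0,0]]])

```text
clock: 25.63
eef_pos: [0.5373, 0.1283, 0.0232]
eef_rot: [[0.987, -0.163, 0.001], [-0.163, -0.987, -0.0], [0.001, 0.0, -1.0]]
ft_force: [-0.6, -6.2, 2.1]
grip_width: 0.437
```

Request:
send_rows(targets=[[[0.0001,0.001,0],[0,0,0]],[[0.0001,0.001,0],[0,0,0]]])

```text
clock: 25.8
eef_pos: [0.5374, 0.1288, 0.0232]
eef_rot: [[0.987, -0.162, 0.001], [-0.162, -0.987, -0.001], [0.001, 0.001, -1.0]]
ft_force: [0.3, -19.3, 5.2]
grip_width: 0.438
```

Request:
send_rows(targets=[[[0.0001,0.001,0],[0,0,0]],[[0.0001,0.001,0],[0,0,0]]])

```text
clock: 25.97
eef_pos: [0.5373, 0.1289, 0.0232]
eef_rot: [[0.987, -0.162, 0.0], [-0.162, -0.987, -0.002], [0.001, 0.002, -1.0]]
ft_force: [-0.7, -32.8, 7.4]
grip_width: 0.435
```

Request:
send_rows(targets=[[[-0.0001,-0.0007,0],[0,0,0]],[[0,0,0],[0,0,0]],[[0,0,0],[0,0,0]]])

```text
clock: 26.22
eef_pos: [0.5373, 0.1288, 0.0232]
eef_rot: [[0.987, -0.163, 0.001], [-0.163, -0.987, -0.002], [0.001, 0.002, -1.0]]
ft_force: [-0.4, -21.4, 6.0]
grip_width: 0.439
```

Request:
send_rows(targets=[[[0,0,0],[0,0,0]],[[0,0,0],[0,0,0]],[[0,0,0],[0,0,0]],[[0,0,0],[0,0,0]],[[0,0,0],[0,0,0]],[[0,0,0],[0,0,0]],[[0,0,0],[0,0,0]],[[0,0,0.01],[0,0,0]],[[0,0,0.05],[0,0,0]],[[0,0,0.08],[0,0,0]],[[0,0,0.08],[0,0,0]]], grip=0)

```text
clock: 27.13
eef_pos: [0.5359, 0.1301, 0.1336]
eef_rot: [[0.987, -0.163, -0.002], [-0.163, -0.987, -0.0], [-0.002, 0.001, -1.0]]
ft_force: [0.0, -0.4, 0.1]
grip_width: 0.999
```

Run:
```python
from seg import *
plan(438.9,-248.8,120,-89.35)
```

```text
t27.13 p [0.5359 0.1301 0.1336] x [ 0.987 -0.163 -0.002] z [-0.002 -0.    -1.   ] F [ 0.  -0.4  0.1] M [ 0.02 -0.06  0.02] w90.9
d mm [ -97.  -378.9  -13.6] yaw -9.39 turn -79.96 | frac [-0.1939 -0.7577 -0.0273] -1.7768 min rows 11.167134104976334
```

Request:
send_rows(targets=[[[-0.016,-0.063,0],[0,0,-0.148]],[[-0.016,-0.063,0],[0,0,-0.148]],[[-0.016,-0.063,0],[0,0,-0.148]],[[-0.016,-0.063,0],[0,0,-0.148]],[[-0.016,-0.063,0],[0,0,-0.148]],[[-0.016,-0.063,0],[0,0,-0.148]],[[-0.016,-0.063,0],[0,0,-0.148]],[[-0.016,-0.063,0],[0,0,-0.148]],[[-0.016,-0.063,0],[0,0,-0.148]],[[-0.016,-0.063,0],[0,0,-0.148]],[[-0.016,-0.063,-0.03],[0,0,-0.148]],[[-0.016,-0.063,-0.04],[0,0,-0.148]]])

```text
clock: 28.13
eef_pos: [0.4413, -0.25, 0.0992]
eef_rot: [[0.006, -1.0, 0.003], [-1.0, -0.006, -0.002], [0.002, -0.003, -1.0]]
ft_force: [2.0, 0.2, -0.0]
grip_width: 1.003
```

Request:
send_rows(targets=[[[0,0,-0.02],[0,0,0]],[[0,0,0],[0,0,0]],[[0,0,0],[0,0,0]]])

```text
clock: 28.38
eef_pos: [0.4405, -0.2473, 0.0878]
eef_rot: [[0.013, -1.0, -0.001], [-1.0, -0.013, 0.001], [-0.001, 0.001, -1.0]]
ft_force: [-1.0, -0.3, 0.1]
grip_width: 1.002
```

Run:
```python
from seg import *
plan(438.9,-248.8,6,-89.35)
S=shot('scene'); cv2.imwrite('pics/s3.png',S[150:330,190:530])
```

```text
t28.38 p [ 0.4405 -0.2473  0.0878] x [ 0.013 -1.    -0.001] z [-0.001  0.001 -1.   ] F [-1.  -0.3  0.1] M [ 0.02 -0.01 -0.04] w91.2
d mm [ -1.6  -1.5 -81.8] yaw -89.26 turn -0.09 | frac [-0.0032 -0.003  -0.1635] -0.002 min rows 1.9616590609706912
```

View pics/s3.png

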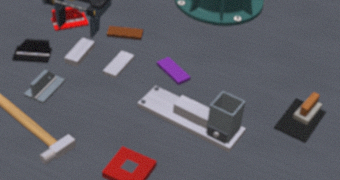

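Request:
send_rows(targets=[[[-0.003,-0.003,-0.04],[0,0,-0.002]],[[0,0,-0.05],[0,0,0]],[[0,0,-0.04],[0,0,0]],[[0,0,-0.025],[0,0,0]],[[0,0,-0.0085],[0,0,0]],[[0,0,0],[0,0,0]],[[0,0,0],[0,0,0]]])

```text
clock: 29.02
eef_pos: [0.4401, -0.249, 0.007]
eef_rot: [[0.012, -1.0, 0.001], [-1.0, -0.012, -0.001], [0.001, -0.001, -1.0]]
ft_force: [-0.2, 0.6, 0.8]
grip_width: 1.001
```

Request:
send_rows(targets=[[[0,0,0],[0,0,0]],[[0,0,0],[0,0,0]],[[0,0,0],[0,0,0]],[[0,0,0],[0,0,0]],[[0,0,0],[0,0,0]],[[0,0,0],[0,0,0]],[[0,0,0],[0,0,0]],[[0,0,0],[0,0,0]],[[0,0,0],[0,0,0]],[[0,0,0],[0,0,0]]], grip=1, grip_force=40)

```text
clock: 29.85
eef_pos: [0.4392, -0.2491, 0.006]
eef_rot: [[0.01, -1.0, -0.0], [-1.0, -0.01, 0.0], [-0.0, 0.0, -1.0]]
ft_force: [-0.9, 3.6, 3.3]
grip_width: 0.438
```

Run:
```python
from seg import *
plan(534.1,109.3,90,-9.4)
```

```text
t29.85 p [ 0.4392 -0.2491  0.006 ] x [ 0.01 -1.   -0.  ] z [-0.  0. -1.] F [-0.9  3.6  3.3] M [ 0.63  0.12 -0.01] w39.8
d mm [ 94.9 358.4  84. ] yaw -89.41 turn 80.01 | frac [0.1899 0.7168 0.1679] 1.778 min rows 11.174751591504773
```

Request:
send_rows(targets=[[[0,0,0.02],[0,0,0]],[[0,0,0.06],[0,0,0]],[[0,0,0.07],[0,0,0]],[[0,0,0.038],[0,0,0]],[[0,0,0],[0,0,0]]])

```text
clock: 30.27
eef_pos: [0.4412, -0.2505, 0.1041]
eef_rot: [[0.011, -1.0, 0.005], [-1.0, -0.011, -0.003], [0.003, -0.005, -1.0]]
ft_force: [1.4, -1.1, -5.2]
grip_width: 0.437
```

Request:
send_rows(targets=[[[0.0155,0.058,0],[0,0,0.148]],[[0.0155,0.058,0],[0,0,0.148]],[[0.0155,0.058,0],[0,0,0.148]],[[0.0155,0.058,0],[0,0,0.148]],[[0.0155,0.058,0],[0,0,0.148]],[[0.0155,0.058,0],[0,0,0.148]],[[0.0155,0.058,0],[0,0,0.148]],[[0.0155,0.058,0],[0,0,0.148]],[[0.0155,0.058,0],[0,0,0.148]],[[0.0155,0.058,0],[0,0,0.148]],[[0.0155,0.058,0],[0,0,0.148]],[[0.0155,0.058,0],[0,0,0.148]]])

```text
clock: 31.27
eef_pos: [0.5316, 0.1001, 0.0988]
eef_rot: [[0.987, -0.159, -0.002], [-0.159, -0.987, -0.0], [-0.002, 0.001, -1.0]]
ft_force: [-0.2, -0.3, -5.6]
grip_width: 0.435
```

Request:
send_rows(targets=[[[0,0,0],[0,0,0]],[[0,0,0],[0,0,0]],[[0,0,0],[0,0,0]]])

```text
clock: 31.52
eef_pos: [0.5314, 0.0984, 0.099]
eef_rot: [[0.986, -0.165, -0.002], [-0.165, -0.986, -0.0], [-0.002, 0.001, -1.0]]
ft_force: [0.2, -1.0, -6.7]
grip_width: 0.432
```

Run:
```python
from seg import *
plan(532.4,99.3,51,-9.4)
```

```text
t31.52 p [0.5314 0.0984 0.099 ] x [ 0.986 -0.165 -0.002] z [-0.002 -0.    -1.   ] F [ 0.2 -1.  -6.7] M [-0.07 -0.08 -0.04] w39.3
d mm [  1.    0.9 -48. ] yaw -9.52 turn 0.12 | frac [ 0.0021  0.0017 -0.0961] 0.0027 min rows 1.1522290608705552
```

Request:
send_rows(targets=[[[0.002,0.0017,-0.04],[0,0,0.0027]],[[0,0,-0.03],[0,0,0]],[[0,0,-0.018],[0,0,0]],[[0,0,-0.005],[0,0,0]],[[0,0,0],[0,0,0]],[[0,0,0],[0,0,0]],[[0,0,0],[0,0,0]],[[0,0,0],[0,0,0]]])

```text
clock: 32.18
eef_pos: [0.5338, 0.0996, 0.0543]
eef_rot: [[0.987, -0.163, 0.001], [-0.163, -0.987, 0.0], [0.001, -0.0, -1.0]]
ft_force: [-0.1, -0.1, -5.9]
grip_width: 0.436
```

Run:
```python
from seg import *
plan(532.4,99.3,51,-9.4)
```

```text
t32.18 p [0.5338 0.0996 0.0543] x [ 0.987 -0.163  0.001] z [ 0.001  0.    -1.   ] F [-0.1 -0.1 -5.9] M [-0.03 -0.11 -0.01] w39.7
d mm [-1.4 -0.3 -3.3] yaw -9.37 turn -0.03 | frac [-0.0028 -0.0005 -0.0066] -0.0006 min rows 0.08647821294048458
```

Request:
send_rows(targets=[[[-0.0025,-0.0005,-0.003],[0,0,0]],[[0,0,-0.002],[0,0,0]],[[0,0,0],[0,0,0]],[[0,0,0],[0,0,0]],[[0,0,0],[0,0,0]]])

```text
clock: 32.6
eef_pos: [0.5321, 0.0994, 0.0511]
eef_rot: [[0.987, -0.163, -0.0], [-0.163, -0.987, -0.0], [0.0, 0.0, -1.0]]
ft_force: [0.0, 0.1, -5.4]
grip_width: 0.435
```

Request:
send_rows(targets=[[[0,0,-0.001],[0,0,0]],[[0,0,0],[0,0,0]],[[0,0,0],[0,0,0]]])

```text
clock: 32.85
eef_pos: [0.5322, 0.0994, 0.051]
eef_rot: [[0.987, -0.163, -0.0], [-0.163, -0.987, 0.0], [-0.0, 0.0, -1.0]]
ft_force: [-3.1, -0.5, 4.8]
grip_width: 0.433
```

Request:
send_rows(targets=[[[0,0,-0.0005],[0,0,0]],[[0,0,0],[0,0,0]],[[0,0,0],[0,0,0]]])

```text
clock: 33.1
eef_pos: [0.5322, 0.0994, 0.051]
eef_rot: [[0.987, -0.163, -0.0], [-0.163, -0.987, -0.0], [-0.0, 0.0, -1.0]]
ft_force: [-5.9, -1.3, 10.6]
grip_width: 0.437
```

Request:
send_rows(targets=[[[0,0,0.0005],[0,0,0]],[[0.0005,0.003,0],[0,0,0]],[[0.0008,0.0049,0],[0,0,0]],[[0.0008,0.0049,0],[0,0,0]],[[0.0008,0.0049,0],[0,0,0]],[[0.0008,0.0049,0],[0,0,0]],[[0.0008,0.0049,0],[0,0,0]],[[0.0008,0.0049,0],[0,0,0]]])

```text
clock: 33.77
eef_pos: [0.5353, 0.1154, 0.051]
eef_rot: [[0.987, -0.162, 0.001], [-0.162, -0.987, -0.0], [0.001, 0.0, -1.0]]
ft_force: [-1.1, -6.0, 4.4]
grip_width: 0.437
```

Request:
send_rows(targets=[[[0.0008,0.0049,0],[0,0,0]],[[0.0008,0.0049,0],[0,0,0]],[[0.0007,0.0049,0],[0,0,0]],[[0.0005,0.004,0],[0,0,0]]])

```text
clock: 34.1
eef_pos: [0.5368, 0.1248, 0.051]
eef_rot: [[0.987, -0.162, 0.001], [-0.162, -0.987, -0.0], [0.001, 0.0, -1.0]]
ft_force: [-1.0, -5.2, 4.1]
grip_width: 0.436
```

Request:
send_rows(targets=[[[0.0002,0.002,0],[0,0,0]],[[0.0002,0.002,0],[0,0,0]]])

```text
clock: 34.27
eef_pos: [0.537, 0.1268, 0.051]
eef_rot: [[0.987, -0.162, 0.001], [-0.162, -0.987, -0.0], [0.001, 0.0, -1.0]]
ft_force: [0.1, -5.4, 4.4]
grip_width: 0.435
```

Request:
send_rows(targets=[[[0.0002,0.002,0],[0,0,0]],[[0.0001,0.001,0],[0,0,0]]])

```text
clock: 34.43
eef_pos: [0.5371, 0.1283, 0.051]
eef_rot: [[0.987, -0.162, 0.001], [-0.162, -0.987, -0.0], [0.001, 0.0, -1.0]]
ft_force: [-0.0, -5.4, 4.9]
grip_width: 0.438
```

Request:
send_rows(targets=[[[0.0001,0.001,0],[0,0,0]],[[0.0001,0.001,0],[0,0,0]]])

```text
clock: 34.6
eef_pos: [0.5372, 0.1292, 0.051]
eef_rot: [[0.987, -0.162, 0.001], [-0.162, -0.987, -0.0], [0.001, 0.0, -1.0]]
ft_force: [-1.1, -5.5, 5.0]
grip_width: 0.441
```

Request:
send_rows(targets=[[[0.0001,0.001,0],[0,0,0]],[[0.0001,0.0005,0],[0,0,0]]])

```text
clock: 34.77
eef_pos: [0.5372, 0.1295, 0.051]
eef_rot: [[0.987, -0.162, 0.001], [-0.162, -0.987, -0.001], [0.001, 0.001, -1.0]]
ft_force: [-1.7, -14.2, 7.3]
grip_width: 0.434
```

Request:
send_rows(targets=[[[0.0001,0.001,0],[0,0,0]],[[0,0,0],[0,0,0]],[[0,0,0],[0,0,0]]])

```text
clock: 35.02
eef_pos: [0.5372, 0.1295, 0.051]
eef_rot: [[0.987, -0.162, 0.0], [-0.162, -0.987, -0.002], [0.001, 0.001, -1.0]]
ft_force: [-1.3, -16.4, 7.7]
grip_width: 0.436
```

Request:
send_rows(targets=[[[0,-0.0004,0],[0,0,0]],[[0,0,0],[0,0,0]],[[0,0,0],[0,0,0]],[[0,0,0],[0,0,0]],[[0,0,0],[0,0,0]],[[0,0,0],[0,0,0]],[[0,0,0],[0,0,0]],[[0,0,0.01],[0,0,0]],[[0,0,0.05],[0,0,0]],[[0,0,0.08],[0,0,0]],[[0,0,0.01],[0,0,0]],[[0,0,0],[0,0,0]]], grip=0)

```text
clock: 36.02
eef_pos: [0.5385, 0.1308, 0.1285]
eef_rot: [[0.987, -0.163, 0.005], [-0.163, -0.987, 0.001], [0.005, -0.002, -1.0]]
ft_force: [0.8, 0.7, -0.3]
grip_width: 1.002
```

Run:
```python
from seg import *
plan(432.2,-131.9,100,-93.1)
```

```text
t36.02 p [0.5385 0.1308 0.1285] x [ 0.987 -0.163  0.005] z [ 0.005  0.001 -1.   ] F [ 0.8  0.7 -0.3] M [-0.02 -0.1   0.  ] w91.2
d mm [-106.3 -262.7  -28.5] yaw -9.36 turn -83.74 | frac [-0.2126 -0.5255 -0.0569] -1.8609 min rows 11.69538479854722
```

Request:
send_rows(targets=[[[-0.0177,-0.0438,0],[0,0,-0.155]],[[-0.0177,-0.0438,0],[0,0,-0.155]],[[-0.0177,-0.0438,0],[0,0,-0.155]],[[-0.0177,-0.0438,0],[0,0,-0.155]],[[-0.0177,-0.0438,0],[0,0,-0.155]],[[-0.0177,-0.0438,0],[0,0,-0.155]],[[-0.0177,-0.0438,0],[0,0,-0.155]],[[-0.0177,-0.0438,0],[0,0,-0.155]],[[-0.0177,-0.0438,0],[0,0,-0.155]],[[-0.0177,-0.0438,-0.02],[0,0,-0.155]],[[-0.0177,-0.0438,-0.04],[0,0,-0.155]],[[-0.0177,-0.0438,-0.05],[0,0,-0.155]]])

```text
clock: 37.02
eef_pos: [0.4305, -0.1335, 0.0703]
eef_rot: [[-0.059, -0.998, 0.002], [-0.998, 0.059, -0.001], [0.001, -0.002, -1.0]]
ft_force: [1.7, -0.2, -0.6]
grip_width: 1.001
```

Request:
send_rows(targets=[[[0,0,-0.04],[0,0,0]],[[0,0,-0.02],[0,0,0]],[[0,0,0],[0,0,0]],[[0,0,0],[0,0,0]]])

```text
clock: 37.35
eef_pos: [0.4303, -0.1319, 0.0403]
eef_rot: [[-0.052, -0.999, -0.001], [-0.999, 0.052, 0.001], [-0.0, 0.001, -1.0]]
ft_force: [0.1, -0.5, -0.5]
grip_width: 0.999
```

Run:
```python
from seg import *
plan(432.2,-131.9,4,-93.1)
```

```text
t37.35 p [ 0.4303 -0.1319  0.0403] x [-0.052 -0.999 -0.   ] z [-0.001  0.001 -1.   ] F [ 0.1 -0.5 -0.5] M [ 0.01  0.02 -0.  ] w90.9
d mm [  1.9  -0.  -36.3] yaw -92.99 turn -0.11 | frac [ 0.0037 -0.0001 -0.0726] -0.0025 min rows 0.8715659901958076
```

Request:
send_rows(targets=[[[0.0035,0,-0.03],[0,0,-0.0025]],[[0,0,-0.025],[0,0,0]],[[0,0,-0.012],[0,0,0]],[[0,0,-0.0055],[0,0,0]],[[0,0,0],[0,0,0]],[[0,0,0],[0,0,0]],[[0,0,0],[0,0,0]]])

```text
clock: 37.93
eef_pos: [0.4328, -0.1324, 0.005]
eef_rot: [[-0.055, -0.998, 0.001], [-0.998, 0.055, -0.0], [0.0, -0.001, -1.0]]
ft_force: [-0.2, 0.3, 0.0]
grip_width: 1.002
```

Request:
send_rows(targets=[[[0,0,0],[0,0,0]],[[0,0,0],[0,0,0]],[[0,0,0],[0,0,0]],[[0,0,0],[0,0,0]],[[0,0,0],[0,0,0]],[[0,0,0],[0,0,0]],[[0,0,0],[0,0,0]],[[0,0,0],[0,0,0]],[[0,0,0],[0,0,0]],[[0,0,0],[0,0,0]]], grip=1, grip_force=40)

```text
clock: 38.77
eef_pos: [0.4322, -0.1323, 0.0043]
eef_rot: [[-0.055, -0.998, -0.0], [-0.998, 0.055, 0.0], [-0.0, 0.0, -1.0]]
ft_force: [-1.1, 1.2, 0.5]
grip_width: 0.435
```

Run:
```python
from seg import *
plan(532.4,99.3,100,-9.4)
```

```text
t38.77 p [ 0.4322 -0.1323  0.0043] x [-0.055 -0.998 -0.   ] z [-0.  0. -1.] F [-1.1  1.2  0.5] M [ 0.32 -0.01 -0.  ] w39.6
d mm [100.2 231.6  95.7] yaw -93.18 turn 83.78 | frac [0.2004 0.4632 0.1914] 1.8617 min rows 11.700910703605892
```

Request:
send_rows(targets=[[[0,0,0.02],[0,0,0]],[[0,0,0.06],[0,0,0]],[[0,0,0.07],[0,0,0]],[[0,0,0.042],[0,0,0]],[[0,0,0],[0,0,0]]])

```text
clock: 39.18
eef_pos: [0.4344, -0.1332, 0.1045]
eef_rot: [[-0.055, -0.998, 0.006], [-0.998, 0.055, -0.002], [0.002, -0.006, -1.0]]
ft_force: [1.2, 0.0, -3.7]
grip_width: 0.436
```

Request:
send_rows(targets=[[[0.0167,0.0386,0],[0,0,0.155]],[[0.0167,0.0386,0],[0,0,0.155]],[[0.0167,0.0386,0],[0,0,0.155]],[[0.0167,0.0386,0],[0,0,0.155]],[[0.0167,0.0386,0],[0,0,0.155]],[[0.0167,0.0386,0],[0,0,0.155]],[[0.0167,0.0386,0],[0,0,0.155]],[[0.0167,0.0386,0],[0,0,0.155]],[[0.0167,0.0386,0],[0,0,0.155]],[[0.0167,0.0386,0],[0,0,0.155]],[[0.0167,0.0386,0],[0,0,0.155]],[[0.0167,0.0386,0],[0,0,0.155]]])

```text
clock: 40.18
eef_pos: [0.532, 0.1001, 0.0993]
eef_rot: [[0.987, -0.159, -0.002], [-0.159, -0.987, -0.0], [-0.001, 0.001, -1.0]]
ft_force: [0.0, -0.3, -2.9]
grip_width: 0.434
```

Request:
send_rows(targets=[[[0,0,-0.01],[0,0,0]],[[0,0,-0.02],[0,0,0]],[[0,0,-0.018],[0,0,0]],[[0,0,0],[0,0,0]],[[0,0,0],[0,0,0]],[[0,0,0],[0,0,0]]])

```text
clock: 40.68
eef_pos: [0.5322, 0.0987, 0.0761]
eef_rot: [[0.986, -0.166, -0.001], [-0.166, -0.986, -0.0], [-0.001, 0.0, -1.0]]
ft_force: [-0.6, -0.1, -3.5]
grip_width: 0.435
```

Run:
```python
from seg import *
plan(532.4,99.3,69.3,-9.4)
```

```text
t40.68 p [0.5322 0.0987 0.0761] x [ 0.986 -0.166 -0.001] z [-0.001 -0.    -1.   ] F [-0.6 -0.1 -3.5] M [ 0.   -0.16  0.02] w39.6
d mm [ 0.2  0.6 -6.8] yaw -9.55 turn 0.15 | frac [ 0.0004  0.0012 -0.0136] 0.0033 min rows 0.16330107997503054
```

Request:
send_rows(targets=[[[0.0004,0.0012,-0.004],[0,0,0.0033]],[[0,0,-0.004],[0,0,0]],[[0,0,-0.003],[0,0,0]],[[0,0,0],[0,0,0]],[[0,0,0],[0,0,0]],[[0,0,0],[0,0,0]]])

```text
clock: 41.18
eef_pos: [0.5327, 0.0998, 0.0709]
eef_rot: [[0.987, -0.162, 0.0], [-0.162, -0.987, 0.0], [0.0, -0.0, -1.0]]
ft_force: [-0.5, 0.1, -3.3]
grip_width: 0.438
```

Run:
```python
from seg import *
plan(532.4,99.3,69.3,-9.4)
```

```text
t41.18 p [0.5327 0.0998 0.0709] x [ 0.987 -0.162  0.   ] z [ 0.  0. -1.] F [-0.5  0.1 -3.3] M [-0.08 -0.08  0.  ] w39.8
d mm [-0.3 -0.5 -1.6] yaw -9.33 turn -0.07 | frac [-0.0007 -0.0011 -0.0032] -0.0016 min rows 0.041480504296539066
```

Request:
send_rows(targets=[[[-0.0006,0,-0.001],[0,0,-0.0015]],[[0,0,-0.001],[0,0,0]],[[0,0,0],[0,0,0]],[[0,0,0],[0,0,0]]])

```text
clock: 41.52
eef_pos: [0.5324, 0.0998, 0.0698]
eef_rot: [[0.987, -0.163, 0.0], [-0.163, -0.987, -0.0], [0.0, -0.0, -1.0]]
ft_force: [-0.6, -0.1, -3.6]
grip_width: 0.433
```

Request:
send_rows(targets=[[[0,0,-0.001],[0,0,0]],[[0,0,0],[0,0,0]],[[0,0,0],[0,0,0]]])

```text
clock: 41.77
eef_pos: [0.5324, 0.0998, 0.0693]
eef_rot: [[0.987, -0.163, -0.0], [-0.163, -0.987, -0.0], [-0.0, 0.0, -1.0]]
ft_force: [0.2, -0.1, -3.2]
grip_width: 0.435
```

Request:
send_rows(targets=[[[0,0,-0.0005],[0,0,0]],[[0,0,0],[0,0,0]],[[0,0,0],[0,0,0]]])

```text
clock: 42.02
eef_pos: [0.5325, 0.0999, 0.0693]
eef_rot: [[0.987, -0.163, 0.0], [-0.163, -0.987, -0.0], [0.0, 0.0, -1.0]]
ft_force: [-2.6, -0.4, 4.0]
grip_width: 0.431
```

Request:
send_rows(targets=[[[0.0005,0.003,0],[0,0,0]],[[0.0008,0.0049,0],[0,0,0]],[[0.0008,0.0049,0],[0,0,0]],[[0.0008,0.0049,0],[0,0,0]],[[0.0008,0.0049,0],[0,0,0]],[[0.0008,0.0049,0],[0,0,0]],[[0.0008,0.0049,0],[0,0,0]]])

```text
clock: 42.6
eef_pos: [0.5354, 0.1163, 0.0693]
eef_rot: [[0.987, -0.163, 0.001], [-0.163, -0.987, -0.0], [0.001, 0.0, -1.0]]
ft_force: [-0.9, -5.4, 5.6]
grip_width: 0.432
```

Request:
send_rows(targets=[[[0.0008,0.0049,0],[0,0,0]],[[0.0008,0.0049,0],[0,0,0]],[[0.0008,0.0049,0],[0,0,0]],[[0.0005,0.004,0],[0,0,0]]])

```text
clock: 42.93
eef_pos: [0.5369, 0.1257, 0.0693]
eef_rot: [[0.987, -0.163, 0.001], [-0.163, -0.987, -0.0], [0.001, 0.0, -1.0]]
ft_force: [-1.3, -5.1, 5.9]
grip_width: 0.432
```

Request:
send_rows(targets=[[[0.0002,0.002,0],[0,0,0]],[[0.0002,0.002,0],[0,0,0]]])

```text
clock: 43.1
eef_pos: [0.5371, 0.1276, 0.0693]
eef_rot: [[0.987, -0.163, 0.001], [-0.163, -0.987, -0.0], [0.001, 0.0, -1.0]]
ft_force: [-0.6, -4.6, 5.9]
grip_width: 0.436
```

Request:
send_rows(targets=[[[0.0002,0.001,0],[0,0,0]],[[0.0001,0.001,0],[0,0,0]]])

```text
clock: 43.27
eef_pos: [0.5372, 0.1286, 0.0693]
eef_rot: [[0.987, -0.163, 0.0], [-0.163, -0.987, -0.0], [0.001, 0.0, -1.0]]
ft_force: [-0.1, -4.9, 5.5]
grip_width: 0.435
```

Request:
send_rows(targets=[[[0.0002,0.001,0],[0,0,0]],[[0.0001,0.001,0],[0,0,0]]])

```text
clock: 43.43
eef_pos: [0.5372, 0.1287, 0.0693]
eef_rot: [[0.987, -0.162, 0.0], [-0.162, -0.987, -0.002], [0.0, 0.002, -1.0]]
ft_force: [-0.8, -21.0, 9.7]
grip_width: 0.433
```

Request:
send_rows(targets=[[[0.0001,0.001,0],[0,0,0]],[[0.0001,0.0005,0],[0,0,0]]])

```text
clock: 43.6
eef_pos: [0.5372, 0.1288, 0.0693]
eef_rot: [[0.987, -0.162, -0.0], [-0.162, -0.987, -0.003], [0.0, 0.003, -1.0]]
ft_force: [-1.5, -26.9, 11.5]
grip_width: 0.438
```

Request:
send_rows(targets=[[[0,-0.0006,0],[0,0,0]],[[0,0,0],[0,0,0]],[[0,0,0],[0,0,0]],[[0,0,0],[0,0,0]],[[0,0,0],[0,0,0]],[[0,0,0],[0,0,0]],[[0,0,0],[0,0,0]],[[0,0,0.01],[0,0,0]],[[0,0,0.05],[0,0,0]],[[0,0,0.08],[0,0,0]],[[0,0,0.05],[0,0,0]],[[0,-0.02,0],[0,0,-0.1]]], grip=0)

```text
clock: 44.6
eef_pos: [0.5399, 0.1211, 0.1697]
eef_rot: [[0.971, -0.238, 0.007], [-0.238, -0.971, 0.002], [0.007, -0.003, -1.0]]
ft_force: [1.9, -0.4, 1.0]
grip_width: 0.998
```

Request:
send_rows(targets=[[[-0.02,-0.07,0],[0,0,-0.15]],[[-0.02,-0.07,0],[0,0,-0.15]],[[-0.02,-0.07,0],[0,0,-0.15]],[[-0.02,-0.07,0],[0,0,-0.15]],[[-0.01,-0.05,0],[0,0,-0.15]],[[0,-0.03,0],[0,0,-0.15]]])

```text
clock: 45.1
eef_pos: [0.491, -0.0623, 0.1645]
eef_rot: [[0.576, -0.817, 0.0], [-0.817, -0.576, -0.0], [0.0, 0.0, -1.0]]
ft_force: [-0.6, 1.0, 0.0]
grip_width: 1.004
```

Run:
```python
from seg import *
st()
T=shot('top');S=shot('scene');cv2.imwrite('pics/t4.png',T);cv2.imwrite('pics/s4.png',S)
a=cv2.resize(T[150:270,140:450],None,fx=2.5,fy=2.5,interpolation=2);b=cv2.resize(S[190:300,205:515],None,fx=2.5,fy=2.5,interpolation=2)
cv2.imwrite('pics/d.png',np.vstack([a,b]))
```

```text
t45.10 p [ 0.491  -0.0623  0.1645] x [ 0.576 -0.817  0.   ] z [ 0. -0. -1.] F [-0.6  1.   0. ] M [-0.04  0.01  0.  ] w91.4
```

View pics/d.png

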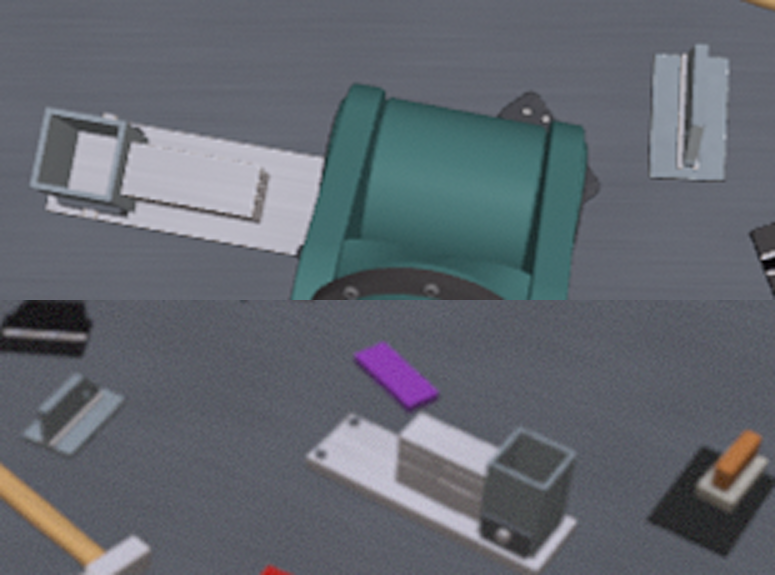

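Run:
```python
from seg import *
T=cv2.imread('pics/t4.png');S=cv2.imread('pics/s4.png')
c=contours(T,113,(392,160,440,228)); w=at('top',c,.008)[:,:2]*1000
r0=np.array([605,-260.]); yaw=np.radians(-2.4)
for it in range(5):
    u=np.array([np.cos(yaw),np.sin(yaw)]);v=np.array([-u[1],u[0]])
    s=(w-r0)@u;d=(w-r0)@v
    L=(abs(s)<35)&(d>22)&(d<40);R=(abs(s)<35)&(d<-22)&(d>-40);B=(s<-35)&(abs(d)<22)&(s>-65)
    pl=np.polyfit(s[L],d[L],1);pr=np.polyfit(s[R],d[R],1); b=np.median(s[B])
    wd=pl[1]-pr[1]; yaw+=np.arctan((pl[0]+pr[0])/2); r0=r0+v*(pl[1]+pr[1])/2+u*(b+50+(wd-60)/2)
print('bracket',r0,np.degrees(yaw),'width',wd,'slopes',pl[0],pr[0])
u=np.r_[np.cos(yaw),np.sin(yaw),0];v=np.r_[-u[1],u[0],0];z=np.r_[0,0,1]
P=lambda x,y,h:(np.r_[r0,0]+u*x+v*y+z*h)/1000
pts=[P(x,y,8) for x,y in((-50,-30),(50,-30),(50,30),(-50,30))]; rib=[P(x,y,52) for x,y in((-14,-5),(50,-5),(50,5),(-14,5))]
out=[]
for n,im,bx in(('top',T,(385,155,445,230)),('scene',S,(205,205,265,260))):
    K=6; x0,y0,x1,y1=bx; q=cv2.resize(im[y0:y1,x0:x1],None,fx=K,fy=K,interpolation=2)
    for pp,col in((pts,(0,255,255)),(rib,(0,0,255))):
        a=((proj(n,pp)-[x0,y0]+.5)*K).astype(int); cv2.polylines(q,[a],True,col,1)
    out.append(cv2.copyMakeBorder(q,0,450-q.shape[0],0,0,0))
cv2.imwrite('pics/e.png',np.hstack(out))
plan(r0[0]+5*u[0],r0[1]+5*u[1],100,np.degrees(yaw)-90)
```

```text
bracket [ 601.24599827 -259.77124507] -2.1565240773643635 width 60.00677362433017 slopes 0.0006544817395045797 -0.0006544817273221478
t45.20 p [ 0.492  -0.0619  0.1646] x [ 0.578 -0.816  0.001] z [ 0.001 -0.    -1.   ] F [ 0.   1.5 -0.8] M [ 0.02 -0.05  0.06] w90.6
d mm [ 114.2 -198.1  -64.6] yaw -54.72 turn -37.43 | frac [ 0.2284 -0.3961 -0.1291] -0.8318 min rows 5.6971089219778674
```

View pics/e.png

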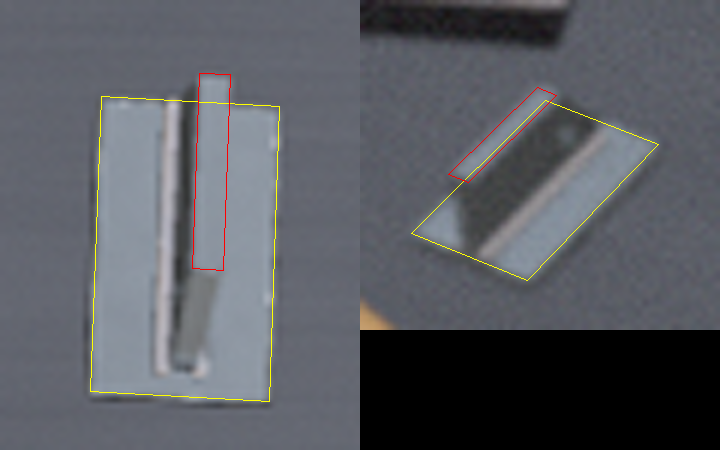

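Request:
send_rows(targets=[[[0.0327,-0.0566,-0.01],[0,0,-0.119]],[[0.0327,-0.0566,-0.02],[0,0,-0.119]],[[0.0327,-0.0566,-0.02],[0,0,-0.119]],[[0.0327,-0.0566,-0.02],[0,0,-0.119]],[[0.0327,-0.0566,-0.02],[0,0,-0.119]],[[0.0327,-0.0566,-0.02],[0,0,-0.119]],[[0.0327,-0.0566,-0.01],[0,0,-0.119]],[[0,0,0],[0,0,0]],[[0,0,0],[0,0,0]],[[0,0,0],[0,0,0]]])

```text
clock: 46.03
eef_pos: [0.6064, -0.2572, 0.1039]
eef_rot: [[-0.029, -1.0, -0.001], [-1.0, 0.029, 0.0], [-0.0, 0.001, -1.0]]
ft_force: [0.0, 0.7, 0.1]
grip_width: 0.998
```

Run:
```python
from seg import *
plan(606.2,-260,12,-92.16)
S=shot('scene'); O=cv2.imread('pics/s4.png')
print('change at bracket foot',np.abs(S[225:255,225:250].astype(int)-O[225:255,225:250]).mean(), 'stone',np.abs(S[240:290,465:515].astype(int)-O[240:290,465:515]).mean())
```

```text
t46.03 p [ 0.6064 -0.2572  0.1039] x [-0.029 -1.    -0.   ] z [-0.001  0.    -1.   ] F [0.  0.7 0.1] M [ 0.02  0.08 -0.01] w90.9
d mm [ -0.2  -2.8 -91.9] yaw -91.68 turn -0.48 | frac [-0.0005 -0.0056 -0.1838] -0.0106 min rows 2.2054458490188593
change at bracket foot 3.023111111111111 stone 3.5288
```

Request:
send_rows(targets=[[[-0.0005,-0.0055,-0.04],[0,0,-0.01]],[[0,0,-0.06],[0,0,0]],[[0,0,-0.05],[0,0,0]],[[0,0,-0.025],[0,0,0]],[[0,0,-0.009],[0,0,0]],[[0,0,0],[0,0,0]],[[0,0,0],[0,0,0]],[[0,0,0],[0,0,0]]])

```text
clock: 46.75
eef_pos: [0.6072, -0.2612, 0.0136]
eef_rot: [[-0.04, -0.999, 0.002], [-0.999, 0.04, -0.001], [0.001, -0.002, -1.0]]
ft_force: [0.5, 0.2, 0.4]
grip_width: 1.003
```

Request:
send_rows(targets=[[[0,0,0],[0,0,0]],[[0,0,0],[0,0,0]],[[0,0,0],[0,0,0]],[[0,0,0],[0,0,0]],[[0,0,0],[0,0,0]],[[0,0,0],[0,0,0]],[[0,0,0],[0,0,0]],[[0,0,0],[0,0,0]],[[0,0,0],[0,0,0]],[[0,0,0],[0,0,0]],[[0,0,0],[0,0,0]],[[0,0,0],[0,0,0]]], grip=1, grip_force=40)

```text
clock: 47.75
eef_pos: [0.6062, -0.2609, 0.012]
eef_rot: [[-0.041, -0.999, -0.0], [-0.999, 0.041, 0.0], [-0.0, 0.0, -1.0]]
ft_force: [0.1, 3.5, 0.4]
grip_width: 0.153
```

Request:
send_rows(targets=[[[0,0,0],[0,0,0]],[[0,0,0],[0,0,0]],[[0,0,0],[0,0,0]],[[0,0,0],[0,0,0]]])

```text
clock: 48.08
eef_pos: [0.6063, -0.2608, 0.0121]
eef_rot: [[-0.041, -0.999, -0.0], [-0.999, 0.041, 0.0], [-0.0, 0.0, -1.0]]
ft_force: [0.6, 4.9, 0.9]
grip_width: 0.107
```

Run:
```python
from seg import *
st()
```

```text
t48.08 p [ 0.6063 -0.2608  0.0121] x [-0.041 -0.999 -0.   ] z [-0.  0. -1.] F [0.6 4.9 0.9] M [ 0.73  0.1  -0.  ] w9.7
```

Request:
send_rows(targets=[[[0,0,0.02],[0,0,0]],[[0,0,0.06],[0,0,0]],[[0,0,0.08],[0,0,0]],[[0,0,0.06],[0,0,0]],[[0,0,0.02],[0,0,0]],[[0,0,0],[0,0,0]]])

```text
clock: 48.58
eef_pos: [0.6075, -0.2618, 0.1348]
eef_rot: [[-0.041, -0.999, 0.004], [-0.999, 0.041, -0.002], [0.002, -0.004, -1.0]]
ft_force: [0.5, 0.1, -5.7]
grip_width: 0.107
```

Request:
send_rows(targets=[[[-0.0116,0.064,0],[0,0,0.1536]],[[-0.0116,0.064,0],[0,0,0.1536]],[[-0.0116,0.064,0],[0,0,0.1536]],[[-0.0116,0.064,0],[0,0,0.1536]],[[-0.0116,0.064,0],[0,0,0.1536]],[[-0.0116,0.064,0],[0,0,0.1536]],[[-0.0116,0.064,0],[0,0,0.1536]],[[-0.0116,0.064,0],[0,0,0.1536]],[[-0.0116,0.064,0],[0,0,0.1536]],[[-0.0116,0.064,0],[0,0,0.1536]],[[-0.0116,0.064,0],[0,0,0.1536]],[[-0.0116,0.06,0],[0,0,0.1536]]])

```text
clock: 49.58
eef_pos: [0.5348, 0.1223, 0.1298]
eef_rot: [[0.988, -0.157, -0.003], [-0.157, -0.988, -0.001], [-0.003, 0.001, -1.0]]
ft_force: [0.6, 0.4, -6.4]
grip_width: 0.109
```

Request:
send_rows(targets=[[[0,0,0],[0,0,0]],[[0,0,0],[0,0,0]],[[0,0,0],[0,0,0]]])

```text
clock: 49.83
eef_pos: [0.5358, 0.1206, 0.1305]
eef_rot: [[0.986, -0.164, -0.002], [-0.164, -0.986, -0.001], [-0.002, 0.001, -1.0]]
ft_force: [0.6, -0.2, -5.5]
grip_width: 0.105
```

Run:
```python
from seg import *
plan(536.5,123.9,89.1,-9.4)
```

```text
t49.83 p [0.5358 0.1206 0.1305] x [ 0.986 -0.164 -0.002] z [-0.002 -0.001 -1.   ] F [ 0.6 -0.2 -5.5] M [-0.05 -0.08  0.04] w9.6
d mm [  0.7   3.3 -41.4] yaw -9.43 turn 0.03 | frac [ 0.0014  0.0066 -0.0829] 0.0006 min rows 0.9969636943527532
```

Request:
send_rows(targets=[[[0.001,0.005,-0.03],[0,0,0]],[[0,0,-0.025],[0,0,0]],[[0,0,-0.015],[0,0,0]],[[0,0,-0.008],[0,0,0]],[[0,0,0],[0,0,0]],[[0,0,0],[0,0,0]],[[0,0,0],[0,0,0]]])

```text
clock: 50.42
eef_pos: [0.5375, 0.1234, 0.0935]
eef_rot: [[0.987, -0.163, 0.001], [-0.163, -0.987, 0.0], [0.001, -0.0, -1.0]]
ft_force: [0.1, 1.1, -6.2]
grip_width: 0.106
```

Run:
```python
from seg import *
plan(536.5,123.9,89.1,-9.4)
```

```text
t50.42 p [0.5375 0.1234 0.0935] x [ 0.987 -0.163  0.001] z [ 0.001  0.    -1.   ] F [ 0.1  1.1 -6.2] M [ 0.   -0.1   0.01] w9.7
d mm [-1.   0.5 -4.4] yaw -9.41 turn 0.01 | frac [-0.0021  0.001  -0.0088] 0.0001 min rows 0.10874181737107669
```

Request:
send_rows(targets=[[[-0.0018,0.0005,-0.003],[0,0,0]],[[0,0,-0.003],[0,0,0]],[[0,0,0],[0,0,0]],[[0,0,0],[0,0,0]],[[0,0,0],[0,0,0]]])

```text
clock: 50.83
eef_pos: [0.5363, 0.1238, 0.0902]
eef_rot: [[0.987, -0.163, 0.0], [-0.163, -0.987, 0.0], [0.0, -0.0, -1.0]]
ft_force: [-0.1, -0.1, -6.1]
grip_width: 0.105
```

Request:
send_rows(targets=[[[0,0,-0.0015],[0,0,0]],[[0,0,0],[0,0,0]],[[0,0,0],[0,0,0]]])

```text
clock: 51.08
eef_pos: [0.5363, 0.1237, 0.0893]
eef_rot: [[0.987, -0.163, -0.0], [-0.163, -0.987, -0.0], [-0.0, 0.0, -1.0]]
ft_force: [-0.1, -1.3, -6.1]
grip_width: 0.109
```

Request:
send_rows(targets=[[[0,0,-0.0007],[0,0,0]],[[0,0,0],[0,0,0]],[[0,0,0],[0,0,0]]])

```text
clock: 51.33
eef_pos: [0.5364, 0.1238, 0.0891]
eef_rot: [[0.987, -0.163, 0.0], [-0.163, -0.987, 0.0], [0.0, -0.0, -1.0]]
ft_force: [-0.8, 0.5, -4.2]
grip_width: 0.108
```

Request:
send_rows(targets=[[[0,0,-0.0003],[0,0,0]],[[0.0003,0.002,0],[0,0,0]],[[0.0005,0.003,0],[0,0,0]],[[0.0005,0.003,0],[0,0,0]],[[0.0005,0.003,0],[0,0,0]],[[0.0005,0.003,0],[0,0,0]]])

```text
clock: 51.83
eef_pos: [0.5377, 0.1308, 0.089]
eef_rot: [[0.987, -0.163, 0.0], [-0.163, -0.987, -0.0], [0.0, 0.0, -1.0]]
ft_force: [-0.6, -4.3, 2.9]
grip_width: 0.104
```

Request:
send_rows(targets=[[[0.0003,0.002,0],[0,0,0]],[[0.0003,0.002,0],[0,0,0]]])

```text
clock: 52.0
eef_pos: [0.538, 0.1328, 0.089]
eef_rot: [[0.987, -0.163, 0.0], [-0.163, -0.987, -0.0], [0.0, 0.0, -1.0]]
ft_force: [-0.5, -5.1, 4.4]
grip_width: 0.106
```

Request:
send_rows(targets=[[[0.0002,0.001,0],[0,0,0]],[[0.0002,0.001,0],[0,0,0]]])

```text
clock: 52.17
eef_pos: [0.5381, 0.1338, 0.089]
eef_rot: [[0.987, -0.163, 0.0], [-0.163, -0.987, -0.0], [0.0, 0.0, -1.0]]
ft_force: [-1.1, -5.4, 4.1]
grip_width: 0.108
```

Request:
send_rows(targets=[[[0.0001,0.001,0],[0,0,0]],[[0.0001,0.001,0],[0,0,0]]])

```text
clock: 52.33
eef_pos: [0.5382, 0.1343, 0.089]
eef_rot: [[0.987, -0.163, 0.0], [-0.163, -0.987, -0.001], [0.0, 0.001, -1.0]]
ft_force: [-1.3, -16.3, 7.8]
grip_width: 0.109
```

Request:
send_rows(targets=[[[0.0001,0.001,0],[0,0,0]],[[0.0001,0.001,0],[0,0,0]]])

```text
clock: 52.5
eef_pos: [0.5382, 0.1344, 0.0891]
eef_rot: [[0.987, -0.162, -0.0], [-0.162, -0.987, -0.002], [0.0, 0.002, -1.0]]
ft_force: [-3.0, -28.2, 11.0]
grip_width: 0.106
```

Request:
send_rows(targets=[[[0.0001,0.0005,0],[0,0,0]]])

```text
clock: 52.58
eef_pos: [0.5382, 0.1344, 0.0891]
eef_rot: [[0.987, -0.162, -0.0], [-0.162, -0.987, -0.003], [-0.0, 0.003, -1.0]]
ft_force: [-2.8, -29.1, 12.5]
grip_width: 0.109
```

Request:
send_rows(targets=[[[-0.0001,-0.0008,0.0001],[0,0,0]],[[0,0,0],[0,0,0]]])

```text
clock: 52.75
eef_pos: [0.5382, 0.1344, 0.0891]
eef_rot: [[0.987, -0.163, -0.0], [-0.163, -0.987, -0.002], [0.0, 0.002, -1.0]]
ft_force: [-1.9, -20.0, 7.7]
grip_width: 0.105
```

Request:
send_rows(targets=[[[0,0,0],[0,0,0]],[[0,0,0],[0,0,0]],[[0,0,0],[0,0,0]],[[0,0,0],[0,0,0]],[[0,0,0],[0,0,0]],[[0,0,0],[0,0,0]],[[0,0,0],[0,0,0]],[[0,0,0.01],[0,0,0]],[[0,0,0.04],[0,0,0]],[[0,0,0.07],[0,0,0]],[[0,0,0.07],[0,0,0]],[[0,0,0.04],[0,0,0]]], grip=0)

```text
clock: 53.75
eef_pos: [0.5392, 0.1358, 0.2077]
eef_rot: [[0.987, -0.163, 0.003], [-0.163, -0.987, 0.001], [0.003, -0.001, -1.0]]
ft_force: [0.3, 0.3, 0.8]
grip_width: 0.954
```

Request:
send_rows(targets=[[[-0.01,-0.05,0],[0,0,0]],[[-0.02,-0.07,0],[0,0,0]],[[-0.02,-0.07,0],[0,0,0]],[[-0.02,-0.07,0],[0,0,0]],[[-0.01,-0.07,0],[0,0,0]],[[-0.01,-0.05,0],[0,0,0]],[[0,-0.03,0],[0,0,0]],[[0,0,0],[0,0,0]]])

```text
clock: 54.42
eef_pos: [0.493, -0.0716, 0.2044]
eef_rot: [[0.986, -0.166, 0.001], [-0.166, -0.986, -0.0], [0.001, 0.0, -1.0]]
ft_force: [1.1, 0.1, -0.0]
grip_width: 1.002
```

Run:
```python
from seg import *
st()
T=shot('top');S=shot('scene');cv2.imwrite('pics/t5.png',T);cv2.imwrite('pics/s5.png',S)
yaw=np.radians(80.61);u=np.r_[np.cos(yaw),np.sin(yaw),0];v=np.r_[-u[1],u[0],0];z=np.r_[0,0,1];o=np.r_[537.3,128.9,0]
P=lambda x,y,h:(o+u*x+v*y+z*h)/1000
B=[((0,255,255),[P(x,y,85) for x,y in((-50,-30),(50,-30),(50,30),(-50,30))]),((0,0,255),[P(x,y,129) for x,y in((-14,-5),(50,-5),(50,5),(-14,5))]),((0,255,0),[P(-50,y,h) for y,h in((-20,15),(20,15),(20,77),(-20,77))])]
out=[]
for n,im,bx in(('top',T,(150,180,310,270)),('scene',S,(320,190,520,300))):
    K=4; x0,y0,x1,y1=bx; q=cv2.resize(im[y0:y1,x0:x1],None,fx=K,fy=K,interpolation=2); q0=q.copy()
    for col,pp in B: cv2.polylines(q,[((proj(n,pp)-[x0,y0]+.5)*K).astype(int)],True,col,1)
    out.append(cv2.resize(np.vstack([q0,q]) if 0 else q,(640,int(q.shape[0]*640/q.shape[1]))))
f=np.vstack(out);cv2.imwrite('pics/f.png',cv2.resize(f,None,fx=600/f.shape[0],fy=600/f.shape[0]))
```

```text
t54.42 p [ 0.493  -0.0716  0.2044] x [ 0.986 -0.166  0.001] z [ 0.001 -0.    -1.   ] F [ 1.1  0.1 -0. ] M [-0.   -0.1  -0.06] w91.2
```

View pics/f.png

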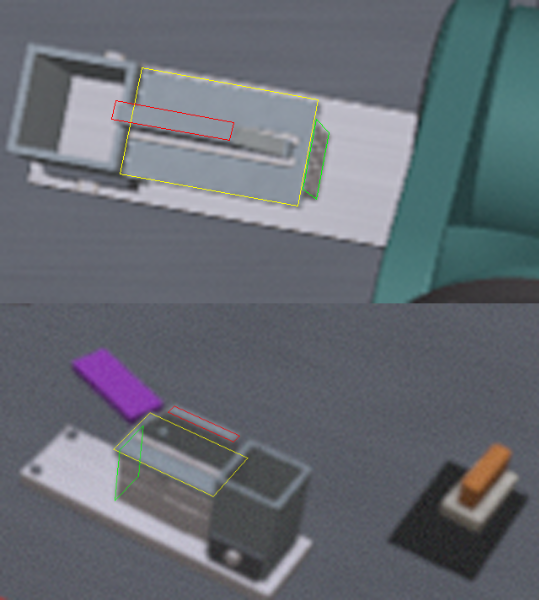

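View pics/s5.png

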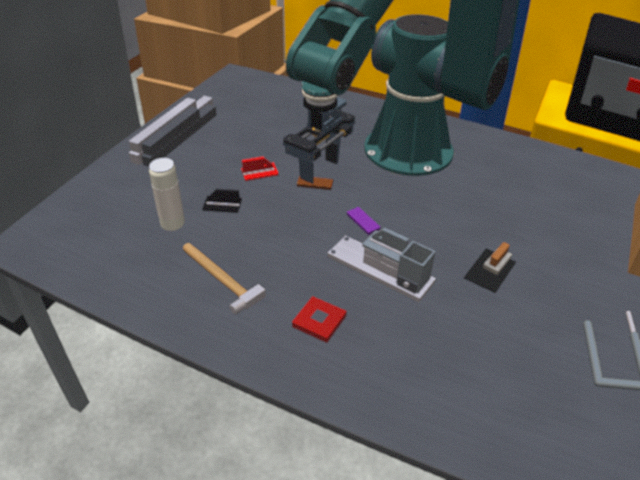

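Run:
```python
from seg import *
T=cv2.imread('pics/t5.png');S=cv2.imread('pics/s5.png')
b=contours(T,135,(65,240,140,320)); w,r=rect('top',b,.02); print('block',np.round(r[0],1),np.round(r[1],1),r[2])
m=(cv2.cvtColor(T,cv2.COLOR_BGR2GRAY)[240:330,65:140]<50).astype(np.uint8)
c=max(cv2.findContours(m,0,1)[0],key=cv2.contourArea)[:,0]+[65,240.]; w,r2=rect('top',c,.006); print('pad',r2)
cv2.imwrite('pics/g.png',np.hstack([cv2.resize(T[230:330,60:150],None,fx=4,fy=4,interpolation=2),cv2.resize(S[230:310,455:535],(400,400),interpolation=2)]))
plan(412,359.6,200,-102.4)
```

```text
block [387.8 363.9] [82.1 39.5] 0.8637393712997437
pad ((415.4549560546875, 362.7933349609375), (84.0662612915039, 127.47209167480469), 80.01385498046875)
t54.52 p [ 0.4932 -0.0695  0.2042] x [ 0.986 -0.164  0.   ] z [ 0.  0. -1.] F [0.8 0.4 0.5] M [ 0.02  0.   -0.03] w91.1
d mm [-81.2 429.1  -4.2] yaw -9.46 turn -92.94 | frac [-0.1624  0.8582 -0.0083] -2.0653 min rows 12.980534528214795
```

View pics/g.png

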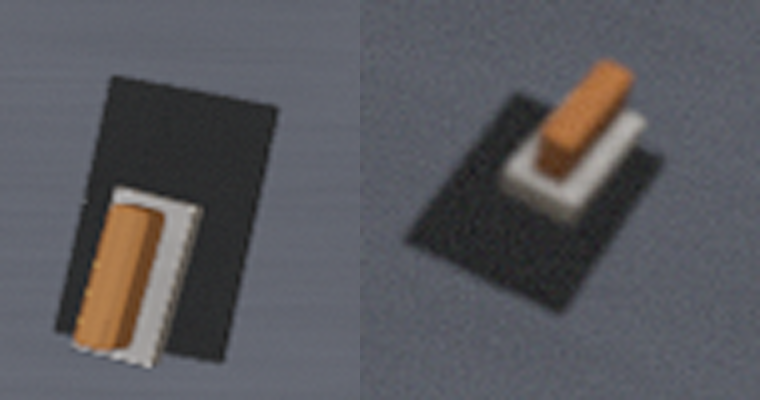

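Run:
```python
from seg import *
T=cv2.imread('pics/t5.png');T0=cv2.imread('pics/top0.png')
for im in(T0,T):
    w,r=rect('top',stone(im,(60,235,150,330)),.05); print(np.round(r[0],1),np.round(r[1],1),r[2])
q=np.array([[115,187],[203,205],[155,366],[70,350]])/4+[60,230]-.5
w=at('top',q,.02)*1000; print(np.round(w,1),w.mean(0)); e=w[0]-w[3]+w[1]-w[2]; print(np.degrees(np.arctan2(e[1],e[0])))
```

```text
[412.1 355.6] [28.4 70.1] 77.16870880126953
[387.1 369. ] [28.6 69.8] 76.94661712646484
[[430.3 384.1  20. ]
 [422.1 340.6  20. ]
 [343.7 360.3  20. ]
 [350.8 402.1  20. ]] [386.71657945 371.76378291  20.        ]
-13.40533434925074
```

Request:
send_rows(targets=[[[-0.015,0.063,0],[0,0,-0.148]],[[-0.015,0.063,0],[0,0,-0.148]],[[-0.015,0.063,0],[0,0,-0.148]],[[-0.015,0.063,0],[0,0,-0.148]],[[-0.015,0.063,0],[0,0,-0.148]],[[-0.015,0.063,0],[0,0,-0.148]],[[-0.015,0.063,0],[0,0,-0.148]],[[-0.015,0.063,0],[0,0,-0.148]],[[-0.015,0.063,0],[0,0,-0.148]],[[-0.015,0.063,0],[0,0,-0.148]],[[-0.015,0.063,0],[0,0,-0.148]],[[-0.015,0.063,0],[0,0,-0.148]]])

```text
clock: 55.52
eef_pos: [0.4022, 0.3093, 0.2041]
eef_rot: [[0.015, -1.0, 0.0], [-1.0, -0.015, 0.0], [-0.0, -0.0, -1.0]]
ft_force: [1.4, -0.2, 0.0]
grip_width: 0.999
```

Request:
send_rows(targets=[[[-0.015,0.063,0],[0,0,-0.148]],[[-0.015,0.063,0],[0,0,-0.148]],[[0,0,-0.05],[0,0,0]],[[0,0,-0.07],[0,0,0]],[[0,0,-0.07],[0,0,0]],[[0,0,-0.04],[0,0,0]],[[0,0,0],[0,0,0]],[[0,0,0],[0,0,0]],[[0,0,0],[0,0,0]]])

```text
clock: 56.27
eef_pos: [0.3889, 0.3707, 0.0903]
eef_rot: [[-0.211, -0.977, 0.001], [-0.977, 0.211, 0.001], [-0.001, -0.001, -1.0]]
ft_force: [0.3, -0.1, 0.6]
grip_width: 0.997
```

Run:
```python
from seg import *
plan(387,372.5,23,-102.8)
```

```text
t56.27 p [0.3889 0.3707 0.0903] x [-0.211 -0.977 -0.001] z [ 0.001  0.001 -1.   ] F [ 0.3 -0.1  0.6] M [ 0.05  0.   -0.07] w90.7
d mm [ -1.9   1.8 -67.3] yaw -102.18 turn -0.62 | frac [-0.0039  0.0035 -0.1345] -0.0138 min rows 1.6145196449031478
```

Request:
send_rows(targets=[[[-0.004,0.0035,-0.03],[0,0,-0.0138]],[[0,0,-0.04],[0,0,0]],[[0,0,-0.035],[0,0,0]],[[0,0,-0.02],[0,0,0]],[[0,0,-0.0095],[0,0,0]],[[0,0,0],[0,0,0]],[[0,0,0],[0,0,0]]])

```text
clock: 56.85
eef_pos: [0.3872, 0.3719, 0.0226]
eef_rot: [[-0.222, -0.975, 0.001], [-0.975, 0.222, 0.001], [-0.001, -0.001, -1.0]]
ft_force: [0.9, -0.1, -0.1]
grip_width: 0.998
```

Request:
send_rows(targets=[[[0,0,0],[0,0,0]],[[0,0,0],[0,0,0]],[[0,0,0],[0,0,0]],[[0,0,0],[0,0,0]],[[0,0,0],[0,0,0]],[[0,0,0],[0,0,0]],[[0,0,0],[0,0,0]],[[0,0,0],[0,0,0]],[[0,0,0],[0,0,0]],[[0,0,0],[0,0,0]],[[0,0,0],[0,0,0]],[[0,0,0],[0,0,0]]], grip=1, grip_force=35)

```text
clock: 57.85
eef_pos: [0.3868, 0.3716, 0.0217]
eef_rot: [[-0.222, -0.975, 0.0], [-0.975, 0.222, 0.0], [-0.0, -0.0, -1.0]]
ft_force: [0.1, 1.6, 0.4]
grip_width: 0.213
```

Request:
send_rows(targets=[[[0,0,0],[0,0,0]],[[0,0,0],[0,0,0]],[[0,0,0.01],[0,0,0]],[[0.01,-0.005,0.015],[0,0,0]],[[0.02,-0.01,0],[0,0,0]],[[0.02,-0.01,0],[0,0,0]],[[0,0,0],[0,0,0]],[[0,0,0],[0,0,0]],[[0,0,0],[0,0,0]]])

```text
clock: 58.6
eef_pos: [0.4117, 0.3585, 0.0339]
eef_rot: [[-0.223, -0.975, -0.0], [-0.975, 0.223, -0.0], [0.0, 0.0, -1.0]]
ft_force: [-0.1, 0.0, -3.0]
grip_width: 0.217
```

Run:
```python
from seg import *
plan(412,360,23,-101)
```

```text
t58.60 p [0.4117 0.3585 0.0339] x [-0.223 -0.975  0.   ] z [-0. -0. -1.] F [-0.1  0.  -3. ] M [0.05 0.06 0.01] w19.7
d mm [  0.3   1.5 -10.9] yaw -102.89 turn 1.89 | frac [ 0.0006  0.003  -0.0218] 0.0419 min rows 0.26360950210607303
```

Request:
send_rows(targets=[[[0.004,0.006,-0.006],[0,0,0.06]],[[0,0,-0.008],[0,0,0]],[[0,0,-0.006],[0,0,0]],[[0,0,-0.003],[0,0,0]],[[0,0,-0.001],[0,0,0]],[[0,0,0],[0,0,0]],[[0,0,0],[0,0,0]],[[0,0,0],[0,0,0]]])

```text
clock: 59.27
eef_pos: [0.4137, 0.362, 0.0222]
eef_rot: [[-0.176, -0.984, 0.0], [-0.984, 0.176, 0.0], [-0.0, -0.0, -1.0]]
ft_force: [-0.1, 0.1, -4.1]
grip_width: 0.212
```

Request:
send_rows(targets=[[[0,0,-0.001],[0,0,0]],[[0,0,-0.0005],[0,0,0]],[[0,0,0],[0,0,0]]])

```text
clock: 59.52
eef_pos: [0.4138, 0.362, 0.0217]
eef_rot: [[-0.176, -0.984, 0.0], [-0.984, 0.176, 0.0], [-0.0, -0.0, -1.0]]
ft_force: [-2.1, -1.7, 4.6]
grip_width: 0.219
```

Request:
send_rows(targets=[[[0,0,0],[0,0,0]],[[0,0,0],[0,0,0]],[[0,0,0],[0,0,0]],[[0,0,0],[0,0,0]],[[0,0,0],[0,0,0]],[[0,0,0],[0,0,0]],[[0,0,0],[0,0,0]],[[0,0,0.03],[0,0,0]],[[0,0,0.07],[0,0,0]],[[0,0,0.08],[0,0,0]],[[0,0,0.08],[0,0,0]],[[0,0,0.08],[0,0,0]]], grip=0)

```text
clock: 60.52
eef_pos: [0.4133, 0.3616, 0.1931]
eef_rot: [[-0.176, -0.984, -0.0], [-0.984, 0.176, -0.0], [0.0, 0.0, -1.0]]
ft_force: [-0.8, 0.3, -0.9]
grip_width: 0.998
```

Request:
send_rows(targets=[[[0.015,-0.06,0],[0,0,0]],[[0.015,-0.07,0],[0,0,0]],[[0.015,-0.07,0],[0,0,0]],[[0.015,-0.07,0],[0,0,0]],[[0.015,-0.07,0],[0,0,0]],[[0.015,-0.07,0],[0,0,0]],[[0.015,-0.07,0],[0,0,0]],[[0.015,-0.07,0],[0,0,0]],[[0.015,-0.07,0],[0,0,0]],[[0.015,-0.07,0],[0,0,0]],[[0,-0.06,0],[0,0,0]],[[0,0,0],[0,0,0]]])

```text
clock: 61.52
eef_pos: [0.4889, -0.0168, 0.1915]
eef_rot: [[-0.179, -0.984, 0.0], [-0.984, 0.179, -0.001], [0.0, -0.0, -1.0]]
ft_force: [-0.4, -0.2, -0.2]
grip_width: 1.005
```

Run:
```python
from seg import *
st()
T=shot('top');S=shot('scene')
a=cv2.resize(T[170:330,60:310],None,fx=2.4,fy=2.4,interpolation=2);b=cv2.resize(S[220:300,325:525],(600,240),interpolation=2)[:216]
cv2.imwrite('pics/k.png',np.vstack([a,b]))
```

```text
t61.52 p [ 0.4889 -0.0168  0.1915] x [-0.179 -0.984  0.   ] z [ 0.    -0.001 -1.   ] F [-0.4 -0.2 -0.2] M [0.06 0.02 0.02] w91.4
```

View pics/k.png

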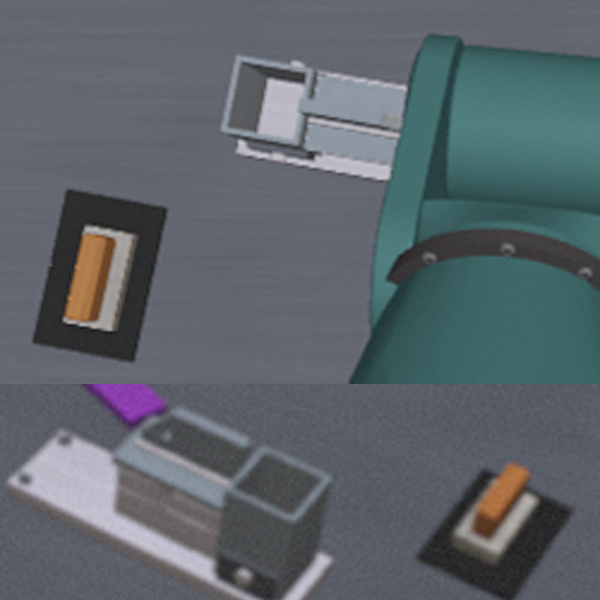

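```bash
python3 -c "
from rig import ctrl
print(ctrl.job_done())"
```

```text
the job is handed in; nothing more can be done
None
```

The job is done and handed in at about 61.5 s of the 210 s allowed; no verdict was reported.

- **Stoning:** I stoned the face in one stroke from the free end to the post. Pressure read about 8 to 11 N along the stroke, after a brief 28 N at touchdown that I eased off before moving. It rose to about 20 N, with a side push of 32 N, as the stone met the post.
- **Pile:** All three packers were there. I laid the 30, 20 and 12 mm ones down in that order, each about 30 mm short of the post, and slid each home until the force rose (about 33, 16 and 27 N). Their end positions agreed to within about 0.2 mm across and 0.7 mm along.
- **Bracket:** It went down about 10 mm short and slid until its heel met the post at about 29 N. The camera overlay then agreed with the expected pose in both views.
- **Stone on its pad:** Late in the run the stone was found knocked about 28 mm aside and overhanging its pad, so I put it back in the middle of the pad. The last pictures show it flat there, and the bracket upright against the post.
- **Disagreement:** The post's face lay 2 mm further along than the first camera fit said. I corrected this from the contact with the stone and the first packer.

The can, hammer, magnet and look-alikes were not touched.

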